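# Make up the spacer carrier

### The arm

A 7-joint arm with a two-finger parallel gripper is mounted at the origin on a cart in front of the work surface, level with it; the furniture and walls round the work are solid. World frame = base frame: x ahead of the robot, y to its left, z up, the work surface at z = 0. Lengths are in m, angles in rad, forces in N, time in s.
With the tool pointing down it reaches from about 0.4 to 0.85 m from the base axis. Payload 4.5 kg.
Tool frame: the origin (TCP) lies midway between the tips of the shut fingers; the grasp point (between the pads) lies 19 mm behind it; z points along the fingers, y is the line along which they close (so a half turn about z gives the same grasp; the last joint's range is limited). The gripper opens to 88 mm and grips with 3 to 60 N. Pads are 18 mm wide; open, the fingers measure 123 mm over their backs; the gripper's body (75 mm by 187 mm) begins 45 mm behind the grasp point.
Start: joints at [-1.075, 0.689, -0.195, 1.565, 0.157, 0.902, -0.215], TCP at [0.278, 0.56, 0.239] pointing down, gripper open.
Joint ranges: [-3.01, 3.01], [-0.46, 2.08], [-1.47, 1.51], [0.13, 2.56], [-1, 4.14], [0.04, 2.09], [-2.66, 2.66]. Speed limits (rad/s): [2.57, 2.57, 3.14, 3.14, 3.14, 3.14, 3.14].

### API

Orientations are given as a unit quaternion [x, y, z, w].
In Python, from plant import * gives the robot as it stands.
- The arm moves only by the tool send_rows, never from a script. Its argument "targets" is a list of rows, each a list of 2 entries, a list of its own where there are three numbers: the shift along the tool's x, y, z in units of 0.3 m (1.0 is 0.3 m), then the turn, a rotation vector about the tool's x, y, z in units of pi rad (1.0 is pi rad). A call has 1 to 12 rows; each row is the pose to reach, as a shift and turn from the pose commanded when the call began, along the tool's axes at that moment, turning the shorter way round; what a row does not reach only later rows make up. A row lasts 1/8 s, in which the tool goes at most 62.5 mm and 10.7 degrees, less where a joint would pass 70% of its speed; a pose out of reach is approached as far as the arm can. A call with a number of a shift or a turn outside -1 to 1 is refused whole. A call with a gripper value outside its range is refused whole. "fingers" is the opening, from 0 (shut) to 1 (fully open), set as the call begins (left out, the last holds). The fingers move at their own pace and stop on an object; "newtons" is the grip in N (left out, the last holds). Time passes only in rows, so rows that repeat a pose let the fingers close. It gives the time, the measured TCP pose, the force, the opening and the grip force at its end, in the units of the state.
- get_state(): the state, without advancing time (a new reading comes with each control period).
- snapshot(name): name is "side" or "top" or "wrist"; returns a dict with "img" (480x640x3 uint8, blue, green, red), "fx", "fy", "cx", "cy" (pixels), "k1" (the pictures are not rectified: a ray, as slopes to the right and down, at radius r is drawn at 1 + k1 r^2 times it, then the intrinsics apply), "cam_to_world" (4x4, takes a point from camera to world coordinates); the wrist camera has in their place "T_tool_cam" (4x4, takes a point from camera to tool coordinates, whose origin is the TCP and whose axes are the flange's). Camera axes: x right, y down, z forward; pixel columns grow to the right and rows downward; lengths in m; the calibration is good to about 2 mm. A picture is of the moment at which its call begins: read the wrist's pose just before it. There is no depth.
- finish_job(): hands the job in; it is judged then, once.
The state is a dict: "clock": time; "q": joint angles; "qd": joint speeds; "joint_torque": joint torques, N m; "tool_pos": TCP position; "eef_rot": TCP orientation; "contact_force": force on the tool from outside, world axes, zero at the start; "moment": the same for the moment, N m; "opening": opening from 0.0 (shut) to 1.0 (fully open); "finger_force": force on a finger pad.
Only numpy, scipy, OpenCV 4.12 (cv2) and the standard library are available. Lean on these libraries where they do the work, as an engineer would, in place of code of your own. Each camera call takes 0.05 s, during which the arm holds its last target. There are 200 camera calls.

### The job

Make up the spacer carrier: swing its keeper bar out of the way, put every brass collar that is there onto a post of its own, bore flat turned to match the flat on the post, right down on the carrier's top, and take the locating pin out of its parking block, feel with its tip along the steel strip on the carrier for the one unmarked blind hole and let the pin drop in until its flange sits on the strip. When the collars and the pin are all in, swing the keeper bar shut over the collars until it snaps home past its ball detent. Leave the power bank, the clear-lidded box and the phone where they are.

Things in the scene. Friction and masses are not known exactly. Their poses are not given: they have to be found in the camera images.
- carrier: fixed aluminium base block, 280 (x) x 160 (y, -85 to +75) x 24 mm; origin under the middle of its length; x along its length, away from the robot (yaw +-6 degrees), y left, z up. On top, in a row at y = +35: three steel posts at x = -57, 0, +57, the keeper's hinge post at x = -100, its catch block with spring ball and stop at x = +100. A steel strip is let into the top along y = -55
- strip_mid (a point): middle of the bare face of the carrier's steel strip, on its centre line; the face is level with the carrier's top, 30 mm wide, runs along carrier x from -60 to +60 mm, between 8 mm high dark caps. Its only hole (blind, round, 14 mm wide, 19 mm deep, on the centre line) is -35 to +35 mm along x from here: set anew each time and not reported; feel for it with the pin tip or look
- post_1: fixed D-shaped steel post nearest the hinge, 25 mm across the round part, 26 mm high above the carrier's top, edges of the top tapered 3 mm in over the last 4 mm; origin at the centre of the round part, on the carrier's top; its flat lies 7 mm from that centre and faces the post's own +x. The post's yaw differs at each start
- post_2: fixed D-shaped steel post in the middle of the row, 25 mm across the round part, 26 mm high above the carrier's top, edges of the top tapered 3 mm in over the last 4 mm; origin at the centre of the round part, on the carrier's top; its flat lies 7 mm from that centre and faces the post's own +x. The post's yaw differs at each start
- post_3: fixed D-shaped steel post nearest the catch, 25 mm across the round part, 26 mm high above the carrier's top, edges of the top tapered 3 mm in over the last 4 mm; origin at the centre of the round part, on the carrier's top; its flat lies 7 mm from that centre and faces the post's own +x. The post's yaw differs at each start
- collar_1: loose brass collar (all alike; 2 or 3 are there, an absent one reads None from the start), 54 mm round, 28 mm high, 0.11 to 0.22 kg, two spanner flats 46 mm apart facing its +-y; origin under its centre, z up. D bore right through, 28 mm round, its flat 8.5 mm from the centre on the +x side: 1.5 mm clearance on a post. Starts flat on the bench at any yaw; home, it hides the post by 2 mm
- collar_2: loose brass collar (all alike; 2 or 3 are there, an absent one reads None from the start), 54 mm round, 28 mm high, 0.11 to 0.22 kg, two spanner flats 46 mm apart facing its +-y; origin under its centre, z up. D bore right through, 28 mm round, its flat 8.5 mm from the centre on the +x side: 1.5 mm clearance on a post. Starts flat on the bench at any yaw; home, it hides the post by 2 mm
- collar_3: loose brass collar (all alike; 2 or 3 are there, an absent one reads None from the start), 54 mm round, 28 mm high, 0.11 to 0.22 kg, two spanner flats 46 mm apart facing its +-y; origin under its centre, z up. D bore right through, 28 mm round, its flat 8.5 mm from the centre on the +x side: 1.5 mm clearance on a post. Starts flat on the bench at any yaw; home, it hides the post by 2 mm
- pin: loose steel locating pin, 75 mm tall, 0.09 kg, upright; origin at the tip's end, z up. From the tip: shank 10 mm wide, 16 mm long (first 3 mm tapered down to 6 mm), flange 26 mm wide from 16 to 21 mm, round handle 18 mm wide from 21 to 75 mm. Starts in the parking block, flange on its top. Seated in the strip its tip is 8 mm above the carrier's underside
- pin_block: fixed grey plastic parking block 50 x 50 x 30 mm, origin at the centre of its underside; one hole in its centre, 14 mm across and 20 mm deep, holds the pin at the start
- keeper (a joint): angle of the keeper bar on its vertical hinge, rad: 0 = shut against the stop; grows as it swings to the carrier's left (+y), to 1.7. Starts at 0.15 to 0.6, over the posts; clear of them from 1.2; stays where left (0.6 N at the knob moves it). Below 0.07 a nub under the bar meets the spring ball; about 5 N at the knob pushes it over at 0.03, then it is held at 0
- keeper_knob (a point): point in the upright black knob (16 mm wide, 40 mm tall, 63 to 103 mm above the bench; this point at 86) on the free end of the keeper bar, 200 mm from the hinge axis. The steel bar is 16 mm wide, 8 mm thick, its underside 55 mm above the bench: it clears seated collars by 3 mm and strikes one that is not down
- keeper_hinge (a point): point on the keeper's vertical hinge axis, level with keeper_knob
- power_bank: dark blue power bank lying flat, 64 x 90 x 25 mm, origin under its centre; not to be moved
- clip_box: small box with a clear lid, 54 x 100 x 39 mm, origin under its centre; not to be moved
- phone: phone lying flat, 71 x 144 x 10 mm, origin under its centre; not to be moved
Things that resemble listed ones, but are neither listed nor needed, are in the scene too. There is more than one size of the pin; the one meant has the size given above. What is shaped like the collar_3 but pink is not meant.

How it is judged:
On the way, in this order (a step that is already met when the one before it is completed fails the run):
1. every collar is down on a post of its own and the pin is seated in the strip's hole, while the keeper is still open ((horizontal distance between collar_1 and post_1 below 0.004 m or horizontal distance between collar_1 and post_2 below 0.004 m or horizontal distance between collar_1 and post_3 below 0.004 m) and z of collar_1 in the frame of carrier between 0.021 and 0.0265 m and angle between each of collar_1, collar_2, collar_3's own z axis and vertical below 0.06 rad and (horizontal distance between collar_2 and post_1 below 0.004 m or horizontal distance between collar_2 and post_2 below 0.004 m or horizontal distance between collar_2 and post_3 below 0.004 m) and z of collar_2 in the frame of carrier between 0.021 and 0.0265 m and (horizontal distance between collar_3 and post_1 below 0.004 m or horizontal distance between collar_3 and post_2 below 0.004 m or horizontal distance between collar_3 and post_3 below 0.004 m) and z of collar_3 in the frame of carrier between 0.021 and 0.0265 m and z of pin in the frame of carrier below 0.011 m and angle between pin's own z axis and vertical below 0.1 rad and x of pin in the frame of carrier between -0.045 and 0.045 m and y of pin in the frame of carrier between -0.062 and -0.048 m and value of joint keeper above 0.3 rad), for 0.2 s.
2. the keeper bar is shut past its detent (value of joint keeper below 0.02 rad), for 0.2 s.
At the end, for the whole second after the job is handed in: Every collar there is on a post, underside within 2.5 mm of the carrier's top, within 4 mm of the post's centre and level; the pin is upright in the strip's hole, its tip at most 11 mm above the carrier's underside; with all that done the keeper was shut to below 0.02 rad; all at rest ((horizontal distance between collar_1 and post_1 below 0.004 m or horizontal distance between collar_1 and post_2 below 0.004 m or horizontal distance between collar_1 and post_3 below 0.004 m) and z of collar_1 in the frame of carrier between 0.021 and 0.0265 m and angle between each of collar_1, collar_2, collar_3's own z axis and vertical below 0.06 rad and (horizontal distance between collar_2 and post_1 below 0.004 m or horizontal distance between collar_2 and post_2 below 0.004 m or horizontal distance between collar_2 and post_3 below 0.004 m) and z of collar_2 in the frame of carrier between 0.021 and 0.0265 m and (horizontal distance between collar_3 and post_1 below 0.004 m or horizontal distance between collar_3 and post_2 below 0.004 m or horizontal distance between collar_3 and post_3 below 0.004 m) and z of collar_3 in the frame of carrier between 0.021 and 0.0265 m and z of pin in the frame of carrier below 0.011 m and angle between pin's own z axis and vertical below 0.1 rad and x of pin in the frame of carrier between -0.045 and 0.045 m and y of pin in the frame of carrier between -0.062 and -0.048 m and value of joint keeper below 0.02 rad and linear speed of each of collar_1, collar_2, collar_3, pin below 0.02 m/s); the robot touches nothing.
It fails at once if the power bank is moved by more than 4 cm (distance of power_bank from where it was at the start of the episode above 0.04 m).
It fails at once if the clear-lidded box is moved by more than 4 cm (distance of clip_box from where it was at the start of the episode above 0.04 m).
It fails at once if the phone is moved by more than 4 cm (distance of phone from where it was at the start of the episode above 0.04 m).
Of collar_1, collar_2, collar_3 only 2 to 3 are there at a start; the rules pass over those that are not, and their reading is None.
At some moment in a run one of collar_1, collar_2, collar_3 may be knocked a few centimetres aside while the robot is not near it.
It also fails if it takes over 208 s, if anything falls off the work surface, if the arm or the gripper's body presses on something with over 40 N, if the wrist force passes 120 N, or if a joint passes its speed limit or range.

## Working session

There is one attempt and no reset: what is moved stays moved. The work goes in short steps, Python scripts to look and compute and a tool call to move; the robot and the scene stay as the last step left them, time stands still between calls to the robot, and variables do not carry over. Pictures are saved under pics/ and viewed, at most 14 in all, crops included, and the job is handed in when it is done.

Besides the shell and the picture viewer there is one more tool, called in YAML: its name, and indented under it one key for each argument. send_rows: Moves the arm, as the interface text tells. Its arguments: {"type":"object","properties":{"targets":{"type":"array"},"fingers":{"type":"number"},"newtons":{"type":"number"}},"required":["targets"]}

```bash
ls; mkdir -p pics; cat > h.py <<'E'
import numpy as np, cv2
from plant import *
from scipy.spatial.transform import Rotation as R
def snap(name,fn=None):
    s=get_state(); d=snapshot(name)
    if 'cam_to_world' not in d:
        T=np.eye(4);T[:3,:3]=R.from_quat(s['eef_rot']).as_matrix();T[:3,3]=s['tool_pos']
        d['cam_to_world']=T@d['T_tool_cam']
    if fn: cv2.imwrite('pics/'+fn+'.png',d['img'])
    return d
def K(d): return np.array([[d['fx'],0,d['cx']],[0,d['fy'],d['cy']],[0,0,1.]]),np.array([d['k1'],0,0,0,0.])
def ray(d,uv):
    k,D=K(d); p=cv2.undistortPoints(np.array(uv,float).reshape(-1,1,2),k,D)[:,0]
    v=np.c_[p,np.ones(len(p))]@d['cam_to_world'][:3,:3].T
    return d['cam_to_world'][:3,3],v
def plane(d,uv,z):
    o,v=ray(d,uv); return o+v*((z-o[2])/v[:,2])[:,None]
def proj(d,P):
    k,D=K(d); T=np.linalg.inv(d['cam_to_world'])
    return cv2.projectPoints(np.array(P,float).reshape(-1,3),cv2.Rodrigues(T[:3,:3])[0],T[:3,3],k,D)[0][:,0]
def togo(pos,rot=None):
    """shift (units) and turn (units) from present measured pose to world pos / rot(matrix)"""
    s=get_state();r=R.from_quat(s['eef_rot'])
    sh=r.inv().apply(np.array(pos)-s['tool_pos'])/0.3
    t=(r.inv()*R.from_matrix(rot)).as_rotvec()/np.pi if rot is not None else np.zeros(3)
    return sh.round(4),t.round(4)
def down(a):
    """tool down, closing axis (tool y) at world angle a (mod pi): nearest to present"""
    s=get_state();r=R.from_quat(s['eef_rot']).as_matrix();best=None
    for k in(0,np.pi):
        y=np.array([np.cos(a+k),np.sin(a+k),0]);z=np.array([0,0,-1.]);M=np.c_[np.cross(y,z),y,z]
        if best is None or np.dot(y,r[:,1])>np.dot(best[:,1],r[:,1]): best=M
    return best
def st():
    s=get_state();r=R.from_quat(s['eef_rot']).as_matrix()
    print(round(s['clock'],2),'pos',np.round(s['tool_pos'],4),'x',r[:,0].round(3),'y',r[:,1].round(3),'F',np.round(s['contact_force'],1),'op',round(s['opening'],3),s['finger_force'],'q7',np.round(s['q'],2))
E
python3 -c "
from h import *
st()
for n in('side','top','wrist'):
    d=snap(n,n+'0'); print(n,d['fx'],d['cx'],d['k1'],d['cam_to_world'].round(3).tolist())
"
```

```text
pics
0.0 pos [0.2782 0.5589 0.2379] x [-0.895  0.445 -0.   ] y [ 0.445  0.895 -0.002] F [ 0.3 -0.2  0.4] op 0.997 0.0 q7 [-1.08  0.69 -0.19  1.57  0.16  0.9  -0.22]
side 474.0061455751896 324.09151488776314 -0.09552747877337349 [[-0.816, -0.298, 0.495, -0.161], [-0.578, 0.398, -0.713, 0.968], [0.015, -0.868, -0.497, 0.71], [0.0, 0.0, 0.0, 1.0]]
top 446.91936930825034 311.53996221896466 -0.021017828146827507 [[-0.023, -0.989, 0.144, 0.302], [-1.0, 0.022, -0.006, 0.104], [0.002, -0.144, -0.99, 1.251], [0.0, 0.0, 0.0, 1.0]]
wrist 432.23999835144025 324.4863021444622 -0.026139398002895657 [[0.445, 0.854, 0.269, 0.208], [0.896, -0.424, -0.136, 0.594], [-0.002, 0.302, -0.953, 0.384], [0.0, 0.0, 0.0, 1.0]]
```

View pics/top0.png

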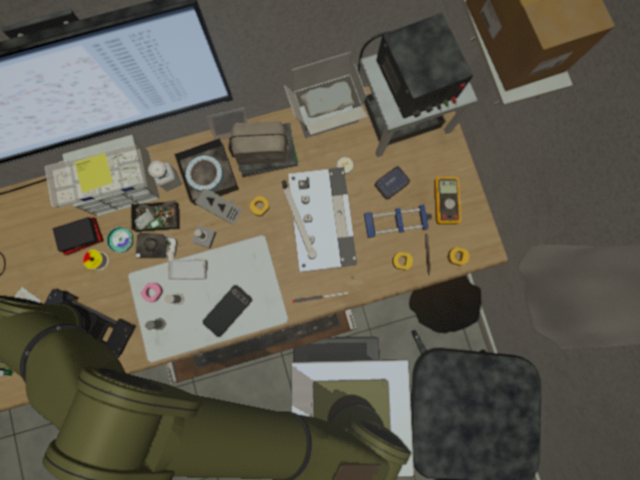

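View pics/side0.png

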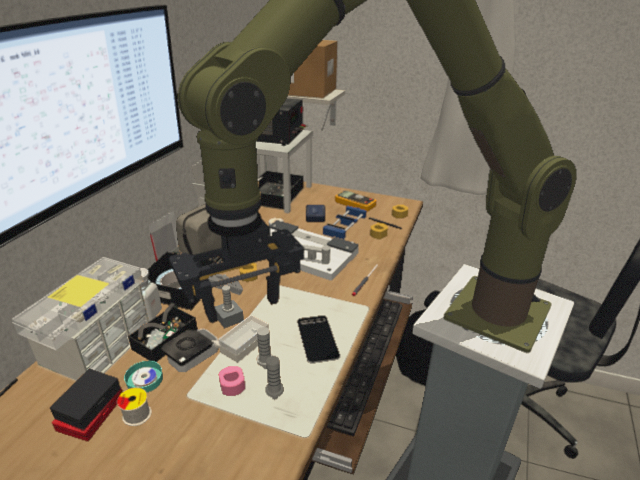

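The top view shows three brass collars at about (259,206), (402,260) and (459,256). The carrier is at about (322,220) with the keeper hinge near (312,255) and the knob near (288,185). The block with a pin is at (203,237), the phone at (228,310) and the power bank at (392,181).

```bash
cat > m.py <<'E'
from h import *
d=snap('top'); im=d['img']
h=cv2.cvtColor(im,cv2.COLOR_BGR2HSV)
m=cv2.inRange(h,(15,120,120),(32,255,255))
n,l,s,c=cv2.connectedComponentsWithStats(m)
for i in range(1,n):
    if s[i,4]>60: print(c[i].round(1),s[i,4],plane(d,c[i],.028)[0].round(4))
for nm,uv,z in [('knob',(288,185),.1),('hinge',(312,255),.063),('blk',(203,237),.03),('post1?',(309,233),.05),('post2',(307,217),.05),('post3',(306,200),.05),('phone',(228,310),.01),('pb',(392,181),.025),('base',(322,220),.024),('pinA',(175,298),.07),('pinB',(155,324),.07),('corner',(326,170),.024),('corner2',(300,270),.024),('c3',(355,265),.024),('c4',(345,168),.024)]: print(nm,plane(d,uv,z)[0].round(3))
a=cv2.resize(im[150:280,120:480],None,fx=2.2,fy=2.2,interpolation=cv2.INTER_CUBIC); 
w=cv2.imread('pics/wrist0.png')
a=cv2.resize(a,(640,231)); cv2.imwrite('pics/a.png',np.vstack([cv2.resize(w,(480,360)),np.zeros((0,480,3),np.uint8)]) if 0 else np.vstack([cv2.resize(w,(640,360)),a]))
E
python3 m.py
```

```text
[555.1  14.6] 1006 [ 1.1543 -0.6564  0.028 ]
[547.3  40.7] 152 [ 1.0685 -0.6229  0.028 ]
[ 93.2 172.2] 927 [0.6894 0.7131 0.028 ]
[448.2 200. ] 431 [ 0.5858 -0.2897  0.028 ]
[258.6 205.1] 239 [0.5829 0.2428 0.028 ]
[459.5 255.6] 258 [ 0.4282 -0.3105  0.028 ]
[ 93.1 259.6] 251 [0.4396 0.701  0.028 ]
[403.1 260.4] 265 [ 0.4183 -0.1536  0.028 ]
knob [0.619 0.156 0.1  ]
hinge [0.435 0.097 0.063]
blk [0.496 0.397 0.03 ]
post1? [0.497 0.104 0.05 ]
post2 [0.541 0.108 0.05 ]
post3 [0.589 0.11  0.05 ]
phone [0.294 0.331 0.01 ]
pb [ 0.645 -0.135  0.025]
base [0.537 0.066 0.024]
pinA [0.329 0.459 0.07 ]
pinB [0.262 0.51  0.07 ]
corner [0.681 0.051 0.024]
corner2 [0.399 0.131 0.024]
c3 [ 0.409 -0.021  0.024]
c4 [ 0.686 -0.003  0.024]
```

View pics/a.png

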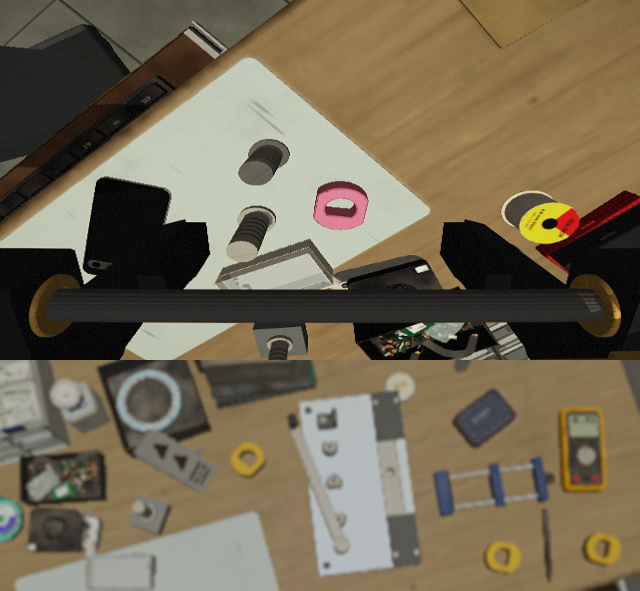

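The wrist view shows two free-standing pins (decoys on the mat), the pink collar and the phone. The enlarged top strip shows the parked pin in its grey block, the bar lying from the hinge at lower right to the knob at upper left, and four posts or blocks in a row.

```bash
python3 -c "
from h import *
print(togo((0.40,0.32,0.32)),togo((0.49,.08,.32),down(np.pi/2)))"
```

```text
(array([-0.7184, -0.5335, -0.2719]), array([0., 0., 0.])) (array([-1.3433, -1.1161, -0.2713]), array([-3.00e-04, -1.00e-04, -1.47e-01]))
```

send_rows:
  targets:
    - [[-0.2,-0.15,-0.2],[0,0,0]]
    - [[-0.7,-0.55,-0.27],[0,0,-0.05]]
    - [[-0.7,-0.55,-0.27],[0,0,-0.147]]
    - [[-0.7,-0.55,-0.27],[0,0,-0.147]]
    - [[-0.7,-0.55,-0.27],[0,0,-0.147]]
    - [[-0.7,-0.55,-0.27],[0,0,-0.147]]

```text
clock: 0.95
tool_pos: [0.3948, 0.3152, 0.3201]
eef_rot: [0.003, 1.0, -0.001, 0.001]
contact_force: [0.0, 0.5, 0.1]
opening: 0.996
finger_force: 0.0
```

```bash
python3 -c "
from h import *
st();print(togo((0.49,.08,.32),down(np.pi/2)))"
```

```text
0.95 pos [0.3948 0.3152 0.3201] x [-1.     0.006 -0.001] y [ 0.006  1.    -0.001] F [0.  0.5 0.1] op 0.996 0.0 q7 [-0.52  0.44 -0.37  1.8   0.2   0.93  0.59]
(array([-0.3222, -0.7821,  0.0016]), array([-0.0004,  0.0004, -0.002 ]))
```

```bash
python3 -c "
from h import *
snap('wrist','w1')"
```

send_rows:
  targets:
    - [[-0.3,-0.78,0],[0,0,0]]
    - [[-0.3,-0.78,0],[0,0,0]]
    - [[-0.3,-0.78,0],[0,0,0]]
    - [[-0.3,-0.78,0],[0,0,0]]
    - [[-0.3,-0.78,0],[0,0,0]]
    - [[-0.3,-0.78,0],[0,0,0]]

```text
clock: 1.75
tool_pos: [0.4827, 0.0863, 0.3195]
eef_rot: [-0.001, 1.0, 0.001, -0.0]
contact_force: [-1.1, 0.2, -0.1]
opening: 0.998
finger_force: 0.0
```

```bash
python3 -c "
from h import *
st();d=snap('wrist','w2')
import pickle;pickle.dump(d,open('w2.pkl','wb'))"
```

```text
1.75 pos [0.4827 0.0863 0.3195] x [-1.    -0.002  0.001] y [-0.002  1.     0.002] F [-1.1  0.2 -0.1] op 0.998 0.0 q7 [-0.03  0.42 -0.35  1.84  0.18  0.91  1.11]
```

View pics/w2.png

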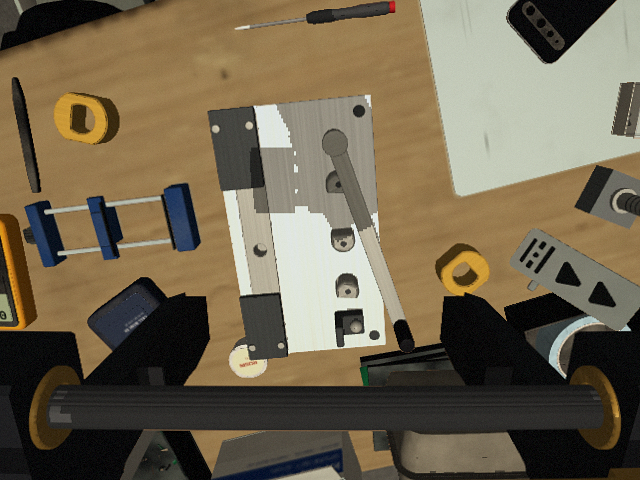

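Wrist view w2 shows the carrier with its hinge at (335,143), the knob at (405,340) and the posts at about (334,183), (343,239) and (347,286). The catch is at (350,327) and a blind hole in the strip at (261,251). Collars are at (83,118) and (464,271).

```bash
python3 -c "
from h import *
im=cv2.imread('pics/w2.png')
a=cv2.resize(im[160:310,300:390],None,fx=4,fy=4,interpolation=cv2.INTER_CUBIC)
b=cv2.resize(im[80:380,190:400],None,fx=2,fy=2,interpolation=cv2.INTER_CUBIC)
cv2.imwrite('pics/b.png',np.hstack([a,b[:600]]))"
```

```text
(no output)
```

View pics/b.png

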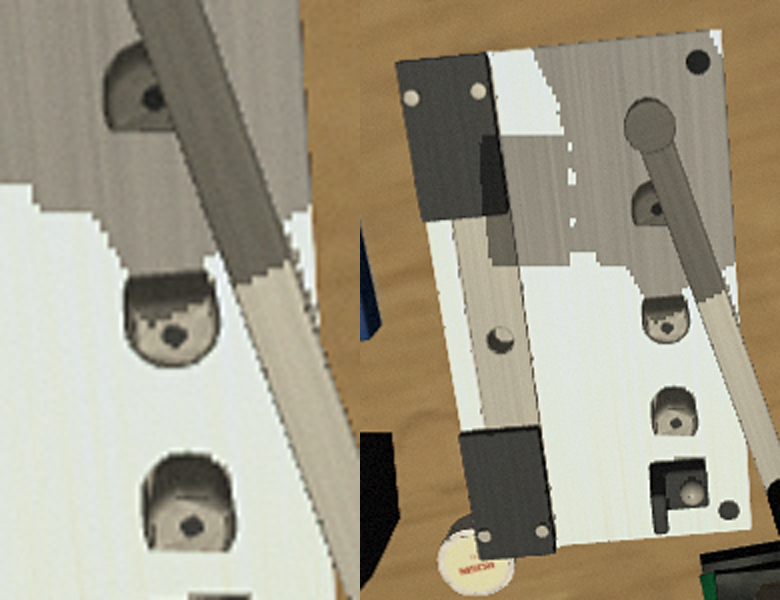

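The crops show each post's centre dot: post 1 at (338.0,184.3), post 2 at (343.8,243.8), post 3 at (347.8,291.3). The flats of posts 1 and 3 face image-down and that of post 2 faces image-up.

```bash
cat > c.py <<'E'
from h import *
import pickle; d=pickle.load(open('w2.pkl','rb'))
P=plane(d,[(338,184.3),(343.8,243.8),(347.8,291.3)],.05); print('posts',P.round(4))
v=P[2]-P[0]; yaw=np.arctan2(v[1],v[0]); print('yaw',yaw,'len',np.hypot(*v[:2]))
ex=np.array([np.cos(yaw),np.sin(yaw),0]); ey=np.array([-ex[1],ex[0],0])
O=P.mean(0)-.035*ey; O[2]=0; print('O',O.round(4))
hi=O-.1*ex+.035*ey; print('hinge exp',hi.round(4),'meas',plane(d,[(335,143)],.063)[0].round(4))
k=plane(d,[(405,347)],.103)[0]; kb=plane(d,[(405,331)],.103)[0]; print('knob top?',k.round(4),kb.round(4), 'r',[np.hypot(*(q-hi)[:2]) for q in (k,kb)], [np.arctan2((q-hi)@ey,(q-hi)@ex) for q in (k,kb)])
h=plane(d,[(261,250.5)],.024)[0]-O; print('hole',h@ex,h@ey)
c=plane(d,[(209,111),(371,95),(385,345),(286,356)],.024)-O; print(np.c_[c@ex,c@ey].round(3))
E
python3 c.py
```

```text
posts [[0.4817 0.1    0.05  ]
 [0.5427 0.1066 0.05  ]
 [0.5953 0.1117 0.05  ]]
yaw 0.10272002959107451 len 0.1141839269747145
O [0.5435 0.0713 0.    ]
hinge exp [0.4404 0.0958 0.    ] meas [0.4411 0.0963 0.063 ]
knob top? [0.6294 0.1645 0.103 ] [0.612  0.1635 0.103 ] r [np.float64(0.20102691613297427), np.float64(0.18442388797920314)] [np.float64(0.24606156029152665), np.float64(0.2728091153321658)]
hole 0.010214821090350183 -0.054292574538961406
[[-0.139 -0.085]
 [-0.138  0.075]
 [ 0.14   0.073]
 [ 0.143 -0.044]]
```

```bash
cat > f.py <<'E'
from h import *
yaw=0.1027; O=np.array([.5435,.0713,0])
ex=np.array([np.cos(yaw),np.sin(yaw),0]); ey=np.array([-ex[1],ex[0],0])
def C(x,y,z): return O+x*ex+y*ey+np.array([0,0,z])
H=C(-.1,.035,0)
def knob(th,z,off=0): return H+.2*np.array([np.cos(yaw+th),np.sin(yaw+th),0])+off*np.array([-np.sin(yaw+th),np.cos(yaw+th),0])+np.array([0,0,z])
def krot(th): return down(yaw+th+np.pi/2)
E
python3 -c "
from f import *
print(knob(.246,.0),togo(knob(.246,.13),krot(.246)),togo(knob(.246,.075),krot(.246)))"
```

```text
[0.62840225 0.1641989  0.        ] (array([-0.4878,  0.2546,  0.6321]), array([ 5.000e-04, -1.000e-04, -1.097e-01])) (array([-0.4878,  0.2543,  0.8154]), array([ 5.000e-04, -1.000e-04, -1.097e-01]))
```

send_rows:
  targets:
    - [[-0.25,0.13,0.3],[0,0,-0.05]]
    - [[-0.488,0.254,0.5],[0,0,-0.11]]
    - [[-0.488,0.254,0.62],[0,0,-0.11]]
    - [[-0.488,0.254,0.62],[0,0,-0.11]]
    - [[-0.488,0.254,0.62],[0,0,-0.11]]
    - [[-0.488,0.254,0.7],[0,0,-0.11]]
    - [[-0.488,0.254,0.76],[0,0,-0.11]]
    - [[-0.488,0.254,0.815],[0,0,-0.11]]
    - [[-0.488,0.254,0.815],[0,0,-0.11]]
  fingers: 0.5

```text
clock: 2.92
tool_pos: [0.6285, 0.1604, 0.0746]
eef_rot: [-0.172, 0.985, -0.0, -0.001]
contact_force: [0.4, 0.2, -0.4]
opening: 0.498
finger_force: 0.0
```

send_rows:
  targets:
    - [[0,0,0],[0,0,0]]
    - [[0,0,0],[0,0,0]]
    - [[0,0,0],[0,0,0]]
    - [[0,0,0],[0,0,0]]
  fingers: 0.1
  newtons: 5

```text
clock: 3.42
tool_pos: [0.6298, 0.161, 0.0758]
eef_rot: [-0.172, 0.985, 0.0, 0.001]
contact_force: [-0.3, 0.0, 3.1]
opening: 0.179
finger_force: 5.0
```

```bash
python3 -c "
from f import *
st()
for t in np.arange(.25,1.41,.1):
    a=togo(knob(t,.075),krot(t)); print(round(t,2),a[0].round(3).tolist(),a[1].round(3)[2])"
```

```text
3.42 pos [0.6298 0.161  0.0758] x [-0.941 -0.339 -0.001] y [-0.339  0.941  0.   ] F [-0.3  0.   3.1] op 0.179 4.999811765737832 q7 [-0.16  0.94 -0.31  1.6   0.41  0.67  1.24]
0.25 [0.001, 0.014, 0.003] -0.002
0.35 [0.005, 0.081, 0.003] -0.034
0.45 [0.015, 0.147, 0.003] -0.066
0.55 [0.032, 0.211, 0.003] -0.098
0.65 [0.055, 0.274, 0.003] -0.13
0.75 [0.085, 0.333, 0.003] -0.161
0.85 [0.12, 0.39, 0.003] -0.193
0.95 [0.161, 0.443, 0.003] -0.225
1.05 [0.206, 0.491, 0.003] -0.257
1.15 [0.257, 0.535, 0.003] -0.289
1.25 [0.311, 0.573, 0.003] -0.321
1.35 [0.369, 0.606, 0.002] -0.352
```

send_rows:
  targets:
    - [[0.005,0.081,0],[0,0,-0.034]]
    - [[0.015,0.147,0],[0,0,-0.066]]
    - [[0.032,0.211,0],[0,0,-0.098]]
    - [[0.055,0.274,0],[0,0,-0.13]]
    - [[0.085,0.333,0],[0,0,-0.161]]
    - [[0.12,0.39,0],[0,0,-0.193]]
    - [[0.161,0.443,0],[0,0,-0.225]]
    - [[0.206,0.491,0],[0,0,-0.257]]
    - [[0.257,0.535,0],[0,0,-0.289]]
    - [[0.311,0.573,0],[0,0,-0.321]]
    - [[0.369,0.606,0],[0,0,-0.352]]
    - [[0.43,0.63,0],[0,0,-0.38]]

```text
clock: 4.92
tool_pos: [0.443, 0.2951, 0.0756]
eef_rot: [-0.698, 0.716, 0.0, 0.0]
contact_force: [0.8, -0.4, 3.2]
opening: 0.179
finger_force: 5.0
```

send_rows:
  targets:
    - [[0,0,0],[0,0,0]]
    - [[0,0,0],[0,0,0]]
    - [[0,0,0],[0,0,0]]
  fingers: 0.5

```text
clock: 5.3
tool_pos: [0.4446, 0.2943, 0.0749]
eef_rot: [-0.695, 0.719, -0.0, -0.0]
contact_force: [1.0, 0.6, 0.7]
opening: 0.491
finger_force: 0.0
```

```bash
python3 -c "
from f import *
st(); print(togo((.48,.08,.28),down(np.pi/2)))"
```

```text
5.3 pos [0.4446 0.2943 0.0749] x [-0.033 -0.999  0.   ] y [-0.999  0.033 -0.   ] F [1.  0.6 0.7] op 0.491 0.0 q7 [-0.38  0.87 -0.49  1.96  0.81  0.52  1.66]
(array([ 0.7101, -0.1416, -0.6834]), array([-1.000e-04, -0.000e+00,  4.895e-01]))
```

send_rows:
  targets:
    - [[0,0,-0.2],[0,0,0]]
    - [[0.2,-0.05,-0.4],[0,0,0.06]]
    - [[0.4,-0.1,-0.6],[0,0,0.12]]
    - [[0.6,-0.14,-0.68],[0,0,0.18]]
    - [[0.7,-0.14,-0.68],[0,0,0.24]]
    - [[0.7,-0.14,-0.68],[0,0,0.3]]
    - [[0.7,-0.14,-0.68],[0,0,0.36]]
    - [[0.7,-0.14,-0.68],[0,0,0.42]]
    - [[0.7,-0.14,-0.68],[0,0,0.48]]
    - [[0.7,-0.14,-0.68],[0,0,0.49]]
    - [[0.7,-0.14,-0.68],[0,0,0.49]]
    - [[0.7,-0.14,-0.68],[0,0,0.49]]
  fingers: 0.9

```text
clock: 6.8
tool_pos: [0.4794, 0.0833, 0.2792]
eef_rot: [-0.001, 1.0, 0.0, -0.0]
contact_force: [0.3, -0.0, 0.9]
opening: 0.901
finger_force: 0.0
```

```bash
python3 -c "
from f import *
import pickle
st();d=snap('wrist','w3');pickle.dump(d,open('w3.pkl','wb')); im=d['img']
pts=[C(-.057,.035,.05),C(0,.035,.05),C(.057,.035,.05)]
u=proj(d,pts);print(u); t=[]
for p in u:
    x,y=p.round().astype(int); t.append(cv2.resize(im[y-25:y+25,x-25:x+25],(266,266),interpolation=cv2.INTER_CUBIC))
h=cv2.cvtColor(im,cv2.COLOR_BGR2HSV);m=cv2.inRange(h,(13,110,90),(32,255,255));n,l,s,c=cv2.connectedComponentsWithStats(m)
q=[]
for i in range(1,n):
    if s[i,4]>400:
        x,y=c[i].round().astype(int); print(c[i],s[i,4],plane(d,c[i],.028)[0].round(4)); q.append(cv2.resize(im[max(y-35,0):y+35,max(x-35,0):x+35],(266,266),interpolation=cv2.INTER_CUBIC))
q=(q+[np.zeros((266,266,3),np.uint8)]*3)[:3]
cv2.imwrite('pics/e.png',np.vstack([np.hstack(t),np.hstack(q)]))"
```

```text
6.8 pos [0.4794 0.0833 0.2792] x [-1.    -0.002  0.   ] y [-0.002  1.     0.   ] F [ 0.3 -0.   0.9] op 0.901 0.0 q7 [-0.04  0.47 -0.34  1.91  0.21  0.8   1.07]
[[343.47091011 197.97891957]
 [348.84209748 258.04639257]
 [353.74840823 313.1401724 ]]
[187.23627273 126.38785714] 77000 [ 0.4228 -0.0397  0.028 ]
[479.65624048 254.25171795] 29541 [0.5439 0.2357 0.028 ]
[130.51922091 235.59815479] 1951 [ 0.5255 -0.1044  0.028 ]
[ 59.46533238 243.74052895] 1399 [ 0.534  -0.1761  0.028 ]
[268.84268678 447.29252894] 5702 [0.7801 0.0201 0.028 ]
```

View pics/e.png

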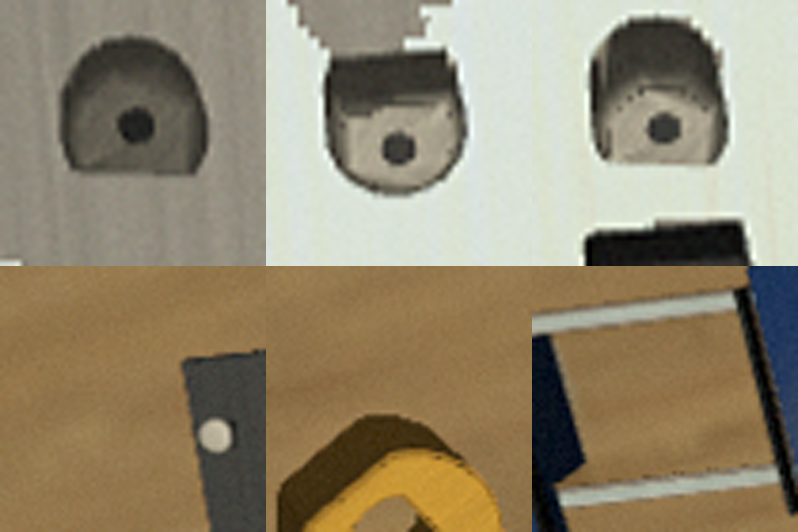

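Post views: the flat silhouette of post 1 lies at tile rows 170–176, that of post 3 at rows 160–165, and the flat of post 2 is at the top (base edge rows 57–50). The collar mask caught the wood, so it needs tightening.

```bash
python3 -c "
from f import *
import pickle
d=pickle.load(open('w3.pkl','rb'))
u=proj(d,[C(-.057,.035,.05),C(0,.035,.05),C(.057,.035,.05)]).round()
E=[(0,[(72,170),(197,176)],.046),(1,[(69,57),(179,50)],.024),(1,[(74,113),(182,102)],.046),(2,[(74,160),(176,165)],.046)]
for i,t,z in E:
    w=plane(d,u[i]-25+np.array(t)/5.32,z)-O; v=w[1]-w[0]; print(i+1,'edge ang rel world',np.degrees(np.arctan2(v[1],v[0])),'mid in carrier',(w.mean(0)@ex).round(4),(w.mean(0)@ey).round(4),np.linalg.norm(v).round(4))
print(togo((.655,.243,.2),down(np.pi/2)))
for p in plane(d,[(0,0)],.05):pass
"
```

```text
1 edge ang rel world 87.31968949465288 mid in carrier -0.0492 0.0343 0.0212
2 edge ang rel world 93.96349877497741 mid in carrier -0.006 0.0354 0.0203
2 edge ang rel world 96.30112488282015 mid in carrier -0.0034 0.0348 0.019
3 edge ang rel world 86.95643439708431 mid in carrier 0.0649 0.0334 0.0189
(array([-0.5862,  0.5315,  0.2639]), array([ 0.0001, -0.    ,  0.0004]))
```

send_rows:
  targets:
    - [[-0.3,0.26,0.1],[0,0,0]]
    - [[-0.59,0.53,0.26],[0,0,0]]
    - [[-0.59,0.53,0.26],[0,0,0]]
    - [[-0.59,0.53,0.26],[0,0,0]]
    - [[-0.59,0.53,0.26],[0,0,0]]
    - [[-0.59,0.53,0.26],[0,0,0]]
    - [[-0.59,0.53,0.26],[0,0,0]]

```text
clock: 7.72
tool_pos: [0.6562, 0.2408, 0.2025]
eef_rot: [0.001, 1.0, -0.0, 0.001]
contact_force: [0.0, -0.4, 0.5]
opening: 0.9
finger_force: 0.0
```

```bash
cat > col.py <<'E'
from f import *
def collar(view=None):
    d=snap('wrist'); im=d['img']; hsv=cv2.cvtColor(im,cv2.COLOR_BGR2HSV)
    m=cv2.inRange(hsv,(17,165,140),(31,255,255)); m=cv2.morphologyEx(m,cv2.MORPH_CLOSE,np.ones((3,3)))
    cs,hi=cv2.findContours(m,cv2.RETR_CCOMP,cv2.CHAIN_APPROX_NONE); out=[]
    for i,c in enumerate(cs):
        if hi[0][i][3]>=0 or cv2.contourArea(c)<1500: continue
        ch=[cs[j] for j in range(len(cs)) if hi[0][j][3]==i and cv2.contourArea(cs[j])>200]
        W=plane(d,c[:,0],.028)[:,:2]*1000
        r=cv2.minAreaRect(W.astype(np.float32)); print('outer rect c',np.round(r[0],1),'size',np.round(r[1],1),'ang',round(r[2],1))
        for hc in ch:
            B=plane(d,hc[:,0],.028)[:,:2]*1000; r2=cv2.minAreaRect(B.astype(np.float32))
            M=cv2.moments(B.astype(np.float32)); b=np.array([M['m10'],M['m01']])/M['m00']
            v=b-np.array(r[0]); print('  bore c',b.round(1),'rect',np.round(r2[0],1),np.round(r2[1],1),round(r2[2],1),'cenoff dir',np.degrees(np.arctan2(v[1],v[0])).round(1),np.linalg.norm(v).round(1))
        if view:
            x,y,w,h=cv2.boundingRect(c); x=max(x-15,0);y=max(y-15,0)
            cv2.imwrite('pics/%s.png'%view,cv2.resize(im[y:y+h+30,x:x+w+30],(400,int(400*(h+30)/(w+30))),interpolation=cv2.INTER_CUBIC)); view=None
E
python3 -c "
from col import *
st();collar('ca')"
```

```text
7.72 pos [0.6562 0.2408 0.2025] x [-1.     0.001 -0.001] y [ 0.001  1.    -0.001] F [ 0.  -0.4  0.5] op 0.9 0.0 q7 [-0.28  0.84 -0.29  1.35  0.26  0.99  0.95]
outer rect c [584.4 241.9] size [43.3 52.1] ang 45.3
  bore c [585.9 240. ] rect [586.6 239.3] [31.4 26. ] 45.4 cenoff dir -50.4 2.4
```

View pics/ca.png

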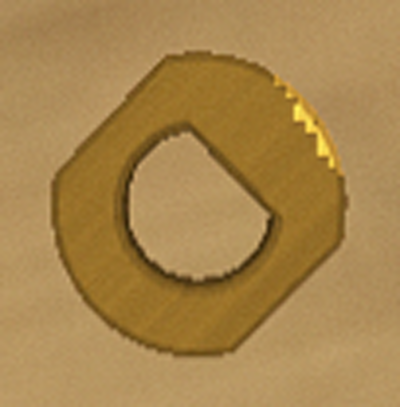

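The collar is clearly seen with its bore flat facing up-right, which is world direction 135°. The spanner flats face ±45°. Next, one look straight down on the posts.

send_rows:
  targets:
    - [[0.06,-0.22,0],[0,0,0]]
    - [[0.11,-0.44,0],[0,0,0]]
    - [[0.11,-0.44,0],[0,0,0]]
    - [[0.11,-0.44,0],[0,0,0]]
    - [[0.11,-0.44,0],[0,0,0]]
    - [[0.11,-0.44,0],[0,0,0]]

```text
clock: 8.52
tool_pos: [0.6234, 0.1126, 0.2013]
eef_rot: [-0.001, 1.0, 0.001, 0.0]
contact_force: [-0.6, 0.8, -0.5]
opening: 0.902
finger_force: 0.0
```

```bash
python3 -c "
from f import *
import pickle
st();d=snap('wrist');pickle.dump(d,open('w4.pkl','wb')); im=d['img']
u=proj(d,[C(-.057,.035,.05),C(0,.035,.05),C(.057,.035,.05)]); print(u)
t=[cv2.resize(im[y-25:y+25,x-25:x+25],(400,400),interpolation=cv2.INTER_CUBIC)[:,:] for x,y in u.round().astype(int)]
o=np.hstack(t); o=cv2.resize(o,(798,266))
a=cv2.resize(im[0:420,150:500],(266,319)); 
cv2.imwrite('pics/p4.png',np.vstack([o,np.hstack([a,np.zeros((319,532,3),np.uint8)])]))"
```

```text
8.53 pos [0.6234 0.1126 0.2013] x [-1.    -0.003 -0.   ] y [-0.003  1.     0.001] F [-0.6  0.8 -0.5] op 0.902 0.0 q7 [-0.08  0.75 -0.31  1.57  0.27  0.86  1.08]
[[304.79729501  -3.08513939]
 [314.52519872  92.7607023 ]
 [323.23150733 178.64589736]]Traceback (most recent call last):
  File "<string>", line 6, in <module>
    t=[cv2.resize(im[y-25:y+25,x-25:x+25],(400,400),interpolation=cv2.INTER_CUBIC)[:,:] for x,y in u.round().astype(int)]
       ~~~~~~~~~~^^^^^^^^^^^^^^^^^^^^^^^^^^^^^^^^^^^^^^^^^^^^^^^^^^^^^^^^^^^^^^^^^
cv2.error: OpenCV(4.12.0) /io/opencv/modules/imgproc/src/resize.cpp:4208: error: (-215:Assertion failed) !ssize.empty() in function 'resize'
```

send_rows:
  targets:
    - [[0.17,0,0],[0,0,0]]
    - [[0.17,0,0],[0,0,0]]
    - [[0.17,0,0],[0,0,0]]
    - [[0.17,0,0],[0,0,0]]

```text
clock: 9.07
tool_pos: [0.5739, 0.1109, 0.2015]
eef_rot: [0.0, 1.0, 0.0, 0.001]
contact_force: [0.5, 0.1, -0.1]
opening: 0.899
finger_force: 0.0
```

```bash
python3 -c "
from f import *
import pickle
st();d=snap('wrist');pickle.dump(d,open('w4.pkl','wb')); im=d['img']
u=proj(d,[C(-.057,.035,.05),C(0,.035,.05),C(.057,.035,.05)]).round().astype(int); print(u)
t=[cv2.resize(im[y-25:y+25,x-25:x+25],(400,400),interpolation=cv2.INTER_CUBIC) for x,y in u]
h=proj(d,[C(.010,-.055,.024)])[0].round().astype(int); x,y=h; print(h)
t.append(cv2.resize(im[y-25:y+25,x-25:x+25],(400,400),interpolation=cv2.INTER_CUBIC))
cv2.imwrite('pics/p4.png',cv2.resize(np.vstack([np.hstack(t[:2]),np.hstack(t[2:])]),(600,600)))"
```

```text
9.07 pos [0.5739 0.1109 0.2015] x [-1.     0.    -0.002] y [0.    1.    0.001] F [ 0.5  0.1 -0.1] op 0.899 0.0 q7 [-0.09  0.69 -0.3   1.73  0.28  0.76  1.04]
[[308  81]
 [317 168]
 [326 246]]
[202 188]
```

View pics/p4.png

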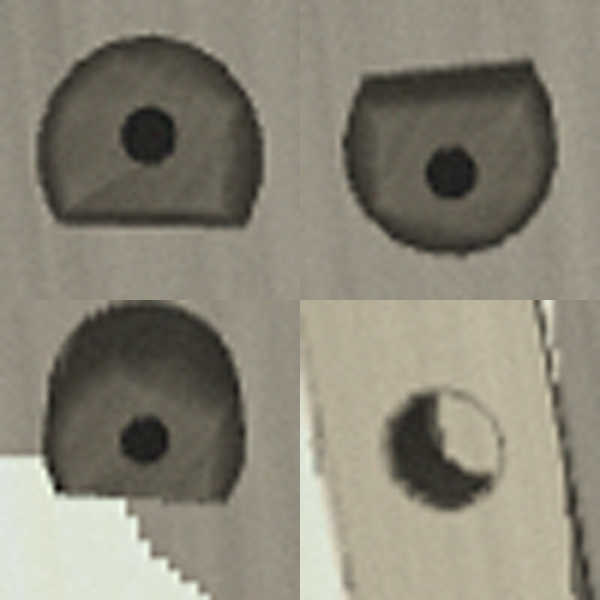

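Straight-down tiles show clean D outlines: post 1 centre about (151,149), post 2 about (450,148), post 3 with its flat at rows 492–500. The strip hole is centred at (443,448).

```bash
python3 -c "
from f import *
import pickle
d=pickle.load(open('w4.pkl','rb')); u=np.array([[308,81],[317,168],[326,246],[202,188]])-25.
def w(i,pts,z): return plane(d,u[i]+(np.array(pts,float))/6-.4,z)
for i,pts,z,c,zc,exp in [(0,[(57,218),(247,227)],.046,(151,149),.046,(-.057)),(1,[(63,76),(230,61)],.024,(150,148),.046,0),(2,[(57,192),(225,200)],.046,(144,102),.046,.057)]:
    a=w(i,pts,z); v=a[1]-a[0]; m=a.mean(0)-O; cc=w(i,[c],zc)[0]; q=cc-O
    print(i+1,'normal',np.degrees(np.arctan2(v[1],v[0])).round(1)-90,'flat mid',(m@ex).round(4),(m@ey).round(4),'exp',exp,'len',np.linalg.norm(v).round(4),'centre',cc.round(4),(q@ex).round(4),(q@ey).round(4))
hh=w(3,[(143,148)],.024)[0]; q=hh-O; print('hole',hh.round(4),q@ex,q@ey)
ang=45.3
for z in(.14,.012): print(togo((.584,.242,z),down(np.radians(45.3))))
"
```

```text
1 normal -2.5999999999999943 flat mid -0.0497 0.034 exp -0.057 len 0.021 centre [0.4828 0.1    0.046 ] -0.0574 0.0348
2 normal 5.099999999999994 flat mid -0.0065 0.0343 exp 0 len 0.0207 centre [0.5401 0.1056 0.046 ] 0.0001 0.0344
3 normal -2.9000000000000057 flat mid 0.064 0.0331 exp 0.057 len 0.0208 centre [0.5916 0.1112 0.046 ] 0.0519 0.0347
hole [0.5585 0.0168 0.024 ] 0.009301257180011041 -0.05575345245725255
(array([-0.0338,  0.4374,  0.2049]), array([0.0004, 0.0004, 0.2482]))
(array([-0.0331,  0.4371,  0.6316]), array([0.0004, 0.0004, 0.2482]))
```

send_rows:
  targets:
    - [[0,0.2,0.1],[0,0,0.06]]
    - [[-0.033,0.437,0.2],[0,0,0.12]]
    - [[-0.033,0.437,0.2],[0,0,0.18]]
    - [[-0.033,0.437,0.2],[0,0,0.248]]
    - [[-0.033,0.437,0.2],[0,0,0.248]]
    - [[-0.033,0.437,0.35],[0,0,0.248]]
    - [[-0.033,0.437,0.5],[0,0,0.248]]
    - [[-0.033,0.437,0.6],[0,0,0.248]]
    - [[-0.033,0.437,0.645],[0,0,0.248]]
    - [[-0.033,0.437,0.645],[0,0,0.248]]

```text
clock: 10.38
tool_pos: [0.5824, 0.2412, 0.0075]
eef_rot: [0.38, 0.925, -0.0, -0.0]
contact_force: [-0.0, -0.1, 0.6]
opening: 0.901
finger_force: 0.0
```

send_rows:
  targets:
    - [[0,0,0],[0,0,0]]
    - [[0,0,0],[0,0,0]]
    - [[0,0,0],[0,0,0]]
    - [[0,0,0],[0,0,0]]
    - [[0,0,-0.1],[0,0,0]]
    - [[0,0,-0.25],[0,0,0]]
    - [[0,0,-0.3],[0,0,0]]
    - [[0,0,-0.3],[0,0,0]]
  fingers: 0.3
  newtons: 25

```text
clock: 11.38
tool_pos: [0.5825, 0.2416, 0.0981]
eef_rot: [0.38, 0.925, 0.0, 0.0]
contact_force: [-0.1, 0.3, -2.6]
opening: 0.52
finger_force: 25.0
```

```bash
sed -i 's/^O=.*//; s/; O=np.array.*$/; O=np.array([.5436,.0713,0])/' f.py; cat >> f.py <<'E'
O[:]=O-.0005*ey
POST={1:(C(-.057,.035,0),-2.6),2:(C(0,.035,0),185.1),3:(C(.057,.035,0),-2.9)}
E
python3 -c "
from f import *
st();print(POST)
p=POST[2][0]
for z in(.095,.06,.031): print(togo((p[0],p[1],z),down(np.radians(95.1))))
"
```

```text
11.38 pos [0.5825 0.2416 0.0981] x [-0.712  0.703 -0.   ] y [0.703 0.712 0.001] F [-0.1  0.3 -2.6] op 0.52 24.999202865583356 q7 [-0.44  0.87 -0.04  1.66  0.06  0.61  0.27]
{1: (array([0.48336341, 0.0997746 , 0.        ]), -2.6), 2: (array([0.54006308, 0.10561822, 0.        ]), 185.1), 3: (array([0.59676274, 0.11146183, 0.        ]), -2.9)}
(array([-0.2179, -0.4219,  0.01  ]), array([ 0.0003,  0.0003, -0.2763]))
(array([-0.2179, -0.422 ,  0.1267]), array([ 0.0003,  0.0003, -0.2763]))
(array([-0.2178, -0.4221,  0.2234]), array([ 0.0003,  0.0003, -0.2763]))
```

send_rows:
  targets:
    - [[-0.1,-0.2,0],[0,0,-0.06]]
    - [[-0.216,-0.424,0],[0,0,-0.12]]
    - [[-0.216,-0.424,0],[0,0,-0.18]]
    - [[-0.216,-0.424,0],[0,0,-0.24]]
    - [[-0.216,-0.424,0],[0,0,-0.276]]
    - [[-0.216,-0.424,0],[0,0,-0.276]]
    - [[-0.216,-0.424,0.08],[0,0,-0.276]]
    - [[-0.216,-0.424,0.12],[0,0,-0.276]]
    - [[-0.216,-0.424,0.12],[0,0,-0.276]]
    - [[-0.216,-0.424,0.12],[0,0,-0.276]]

```text
clock: 12.62
tool_pos: [0.5391, 0.1057, 0.0619]
eef_rot: [-0.044, 0.999, 0.0, 0.0]
contact_force: [0.6, 0.1, -1.5]
opening: 0.52
finger_force: 25.0
```

```bash
python3 -c "
from f import *
st();p=POST[2][0]
print(togo((p[0]-.0008,p[1],.031),down(np.radians(95.1))))
d=snap('wrist','w5')
"
```

```text
12.62 pos [0.5391 0.1057 0.0619] x [-0.996 -0.088 -0.   ] y [-0.088  0.996  0.   ] F [ 0.6  0.1 -1.5] op 0.52 24.99921967937553 q7 [-0.14  0.87 -0.23  1.92  0.46  0.4   0.94]
(array([-0.0005, -0.0002,  0.1031]), array([ 0.    ,  0.0001, -0.0004]))
```

View pics/w5.png

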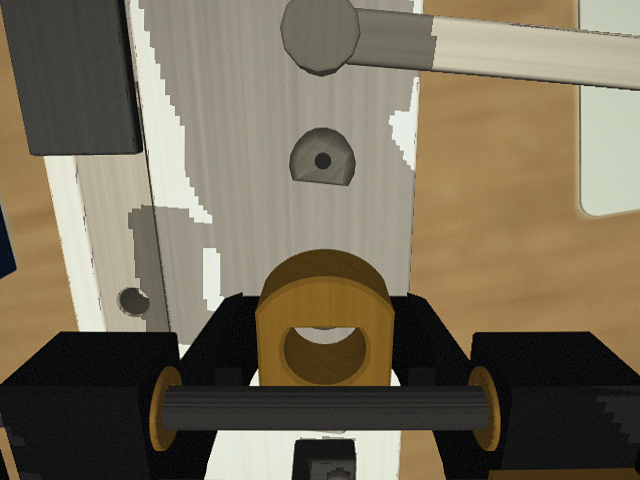

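The collar is held level over post 2 with its bore flat on the same side as the post's flat. The grip is at about (325,340), and post 1 shows at (322,160).

send_rows:
  targets:
    - [[0,0,0.02],[0,0,0]]
    - [[0,0,0.04],[0,0,0]]
    - [[0,0,0.06],[0,0,0]]
    - [[0,0,0.08],[0,0,0]]
    - [[0,0,0.1],[0,0,0]]
    - [[0,0,0.103],[0,0,0]]
    - [[0,0,0.103],[0,0,0]]

```text
clock: 13.55
tool_pos: [0.5391, 0.1055, 0.0317]
eef_rot: [-0.044, 0.999, -0.0, 0.0]
contact_force: [-1.8, -0.5, 8.2]
opening: 0.519
finger_force: 25.0
```

send_rows:
  targets:
    - [[0,0,0],[0,0,0]]
    - [[0,0,0],[0,0,0]]
    - [[0,0,-0.05],[0,0,0]]
    - [[0,0,-0.2],[0,0,0]]
    - [[0,0,-0.4],[0,0,0]]
    - [[0.1,0,-0.56],[0,0,0]]
    - [[0.22,0,-0.56],[0,0,0.028]]
    - [[0.22,0,-0.56],[0,0,0.028]]
  fingers: 0.66

```text
clock: 14.55
tool_pos: [0.4707, 0.099, 0.2002]
eef_rot: [-0.001, 1.0, -0.001, -0.0]
contact_force: [0.0, -0.7, 0.8]
opening: 0.661
finger_force: 0.0
```

```bash
python3 -c "
from col import *
st();collar()"
```

```text
14.55 pos [0.4707 0.099  0.2002] x [-1.    -0.001  0.001] y [-0.001  1.    -0.001] F [ 0.  -0.7  0.8] op 0.661 0.0 q7 [-0.09  0.58 -0.34  2.03  0.34  0.59  0.92]
outer rect c [551.9 106.3] size [57.4 49. ] ang 5.2
  bore c [553.8 106.4] rect [555.  106.5] [26.4 32. ] 4.9 cenoff dir 2.8 1.9
```

send_rows:
  targets:
    - [[0,-0.5,0],[0,0,0]]
    - [[0,-1,0],[0,0,0]]
    - [[0,-1,0],[0,0,0]]
    - [[0,-1,0],[0,0,0]]
    - [[0,-1,0],[0,0,0]]
    - [[0,-1,0],[0,0,0]]
    - [[0,-1,0],[0,0,0]]
  fingers: 0.9

```text
clock: 15.48
tool_pos: [0.474, -0.1999, 0.1987]
eef_rot: [-0.0, 1.0, 0.001, 0.0]
contact_force: [-0.6, 0.2, -0.2]
opening: 0.896
finger_force: 0.0
```

```bash
python3 -c "
from col import *
st();collar()
snap('wrist','w6')"
```

```text
15.47 pos [ 0.474  -0.1999  0.1987] x [-1.    -0.    -0.001] y [-0.     1.     0.001] F [-0.6  0.2 -0.2] op 0.896 0.0 q7 [ 0.56  0.63 -0.41  1.93  0.39  0.66  1.49]
outer rect c [ 429.5 -311.4] size [53.5 45.4] ang 73.0
  bore c [ 430.2 -309.7] rect [ 430.4 -309. ] [25.  29.3] 71.2 cenoff dir 67.5 1.8
outer rect c [ 420.6 -154.2] size [51.9 42.7] ang 77.7
  bore c [ 420.8 -153.1] rect [ 421.  -152.2] [27.1 32.3] 77.4 cenoff dir 78.7 1.1
```

View pics/w6.png

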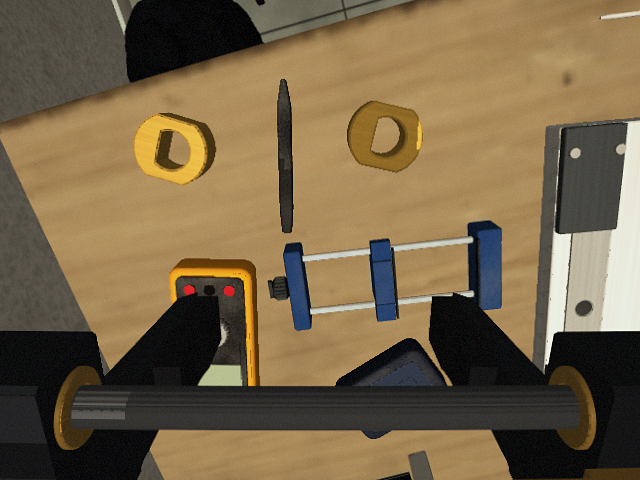

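The view shows collar B at (385,135) and collar C at (175,150), both with bore flats facing image-left (−y). The blue clamp lies at rows 225–330 and the power bank at (390,385).

```bash
python3 -c "
from f import *
d=snap('wrist')
print(plane(d,[(380,240),(295,243),(485,222)],.03).round(3))
for z in(.14,.0075): print(togo((.4206,-.1542,z),down(np.radians(-12.3))))
"
```

```text
[[ 0.497 -0.156  0.03 ]
 [ 0.5   -0.221  0.03 ]
 [ 0.483 -0.076  0.03 ]]
(array([0.1771, 0.1484, 0.1963]), array([ 2.000e-04,  3.000e-04, -4.306e-01]))
(array([0.1772, 0.148 , 0.6379]), array([ 2.000e-04,  3.000e-04, -4.306e-01]))
```

send_rows:
  targets:
    - [[0.09,0.07,0.1],[0,0,0.059]]
    - [[0.177,0.148,0.19],[0,0,0.118]]
    - [[0.177,0.148,0.19],[0,0,0.177]]
    - [[0.177,0.148,0.19],[0,0,0.236]]
    - [[0.177,0.148,0.19],[0,0,0.295]]
    - [[0.177,0.148,0.19],[0,0,0.354]]
    - [[0.177,0.148,0.19],[0,0,0.413]]
    - [[0.177,0.148,0.19],[0,0,0.472]]
    - [[0.177,0.148,0.19],[0,0,0.53]]
    - [[0.177,0.148,0.19],[0,0,0.569]]
    - [[0.177,0.148,0.3],[0,0,0.569]]
    - [[0.177,0.148,0.3],[0,0,0.569]]
  fingers: 0.68

```text
clock: 17.12
tool_pos: [0.4195, -0.1543, 0.1078]
eef_rot: [0.779, 0.628, -0.001, -0.002]
contact_force: [-0.4, 0.7, 0.1]
opening: 0.681
finger_force: 0.0
```

```bash
python3 -c "
from f import *
st();print(togo((.4206,-.1542,.0075),down(np.radians(-12.3))))
"
```

```text
17.12 pos [ 0.4195 -0.1543  0.1078] x [0.212 0.977 0.001] y [ 0.977 -0.212 -0.003] F [-0.4  0.7  0.1] op 0.681 0.0 q7 [ 0.2   0.72  0.08  2.21 -0.24  0.22  0.28]
(array([0.0005, 0.0047, 0.3342]), array([-0.0011, -0.0004,  0.0002]))
```

send_rows:
  targets:
    - [[0,0.005,0.15],[0,0,0]]
    - [[0,0.005,0.28],[0,0,0]]
    - [[0,0.005,0.334],[0,0,0]]
    - [[0,0.005,0.334],[0,0,0]]
    - [[0,0.005,0.334],[0,0,0]]

```text
clock: 17.75
tool_pos: [0.4277, -0.1573, 0.0136]
eef_rot: [0.778, 0.628, -0.002, -0.005]
contact_force: [-0.9, 0.5, 0.6]
opening: 0.679
finger_force: 0.4
```

send_rows:
  targets:
    - [[0,0,0],[0,0,0]]
    - [[0,0,0],[0,0,0]]
    - [[0,0,0],[0,0,0]]
    - [[0,0,-0.1],[0,0,0]]
    - [[0,0,-0.25],[0,0,0]]
    - [[0,0,-0.4],[0,0,0]]
    - [[0,0,-0.4],[0,0,0]]
    - [[0,0,-0.4],[0,0,0]]
  fingers: 0.3

```text
clock: 18.75
tool_pos: [0.4283, -0.1581, 0.1326]
eef_rot: [0.779, 0.627, -0.003, -0.005]
contact_force: [0.0, 0.6, -0.5]
opening: 0.519
finger_force: 25.0
```

```bash
python3 -c "
from f import *
st()
p=POST[3][0];
for z in(.12,.06): print(togo((p[0],p[1],z),down(np.radians(87.1))))
"
```

```text
18.75 pos [ 0.4283 -0.1581  0.1326] x [0.215 0.977 0.002] y [ 0.977 -0.214 -0.011] F [ 0.   0.6 -0.5] op 0.519 24.986341819167137 q7 [-0.04  0.74  0.49  2.17 -0.84  0.44  0.91]
(array([0.9981, 0.3561, 0.0401]), array([-0.0035,  0.0019,  0.4473]))
(array([0.9977, 0.3583, 0.2401]), array([-0.0035,  0.0019,  0.4473]))
```

send_rows:
  targets:
    - [[0.2,0.1,-0.05],[0,0,-0.05]]
    - [[0.4,0.2,-0.05],[0,0,-0.1]]
    - [[0.6,0.3,-0.05],[0,0,-0.15]]
    - [[0.8,0.35,-0.05],[0,0,-0.2]]
    - [[0.98,0.36,-0.05],[0,0,-0.25]]
    - [[0.98,0.36,0],[0,0,-0.3]]
    - [[0.98,0.36,0],[0,0,-0.35]]
    - [[0.98,0.36,0],[0,0,-0.4]]
    - [[0.98,0.36,0],[0,0,-0.45]]
    - [[0.98,0.36,0],[0,0,-0.5]]
    - [[0.98,0.36,0],[0,0,-0.55]]
    - [[0.98,0.36,0],[0,0,-0.55]]

```text
clock: 20.25
tool_pos: [0.596, 0.105, 0.1306]
eef_rot: [0.031, 0.999, 0.003, -0.007]
contact_force: [0.1, 0.4, -2.1]
opening: 0.521
finger_force: 25.0
```

```bash
python3 -c "
from f import *
st()
p=POST[3][0];
for z in(.12,.068): print(togo((p[0]+.0015,p[1],z),down(np.radians(87.1))))
d=snap('wrist','w7')
"
```

```text
20.25 pos [0.596  0.105  0.1306] x [-0.998  0.062  0.014] y [0.062 0.998 0.005] F [ 0.1  0.4 -2.1] op 0.521 24.985668640583754 q7 [-0.37  0.82  0.21  1.72 -0.28  0.64  1.52]
(array([-0.0066,  0.0217,  0.0354]), array([ 0.0015, -0.0044, -0.0037]))
(array([-0.009 ,  0.0209,  0.2087]), array([ 0.0015, -0.0044, -0.0037]))
```

View pics/w7.png

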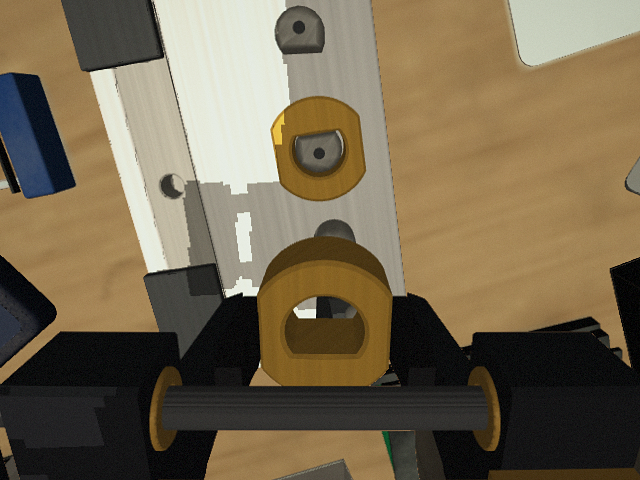

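Collar B is held over post 3 with its bore flat on the far side, matching post 3. Collar A sits home on post 2 at (318,148).

```bash
cat > off.py <<'E'
from h import *
import sys
def off(fn,dz,cols=(300,350)):
    T=snapshot('wrist'); d=dict(T); d['cam_to_world']=T['T_tool_cam']
    im=cv2.imread(fn) if isinstance(fn,str) else d['img']
    hsv=cv2.cvtColor(im,cv2.COLOR_BGR2HSV)
    out=[]
    for c in range(*cols,5):
        v=hsv[225:330,c-1:c+2,2].mean(1).astype(float); b=hsv[225:330,c,1]>120
        g=np.diff(cv2.GaussianBlur(v.reshape(-1,1),(1,5),0)[:,0]); g[~b[:-1]]=0
        g[:12]=0; y=225.5+np.argmax(g); p=plane(d,[(c,y)],-dz)[0]; out.append((y,p[0]*1000-np.sqrt(27**2-min(26,abs(p[1]*1000))**2)))
    print(fn,np.round(out,1).tolist(),'median off mm',np.median([o[1] for o in out]).round(2))
if __name__=='__main__':
    off('pics/w5.png',.0205); off('pics/w7.png',.0144)
E
python3 off.py
```

```text
pics/w5.png [[279.5, -1.2], [277.5, -0.9], [276.5, -0.9], [276.5, -1.1], [275.5, -0.9], [275.5, -0.9], [275.5, -0.8], [327.5, -19.1], [276.5, -0.8], [277.5, -0.8]] median off mm -0.88
pics/w7.png [[302.5, -12.0], [299.5, -11.4], [297.5, -11.0], [296.5, -10.9], [259.5, 2.2], [259.5, 2.2], [318.5, -19.2], [260.5, 2.1], [261.5, 2.0], [262.5, 2.0]] median off mm -4.43
```

send_rows:
  targets:
    - [[-0.009,0.0217,0.0354],[0.0015,-0.0044,-0.0037]]
    - [[-0.009,0.0217,0.0354],[0.0015,-0.0044,-0.0037]]
    - [[-0.0105,0.021,0.12],[0.0015,-0.0044,-0.0037]]
    - [[-0.011,0.021,0.2],[0.0015,-0.0044,-0.0037]]
    - [[-0.011,0.021,0.205],[0.0015,-0.0044,-0.0037]]
    - [[-0.011,0.021,0.205],[0.0015,-0.0044,-0.0037]]

```text
clock: 21.15
tool_pos: [0.6005, 0.1116, 0.0714]
eef_rot: [0.024, 1.0, -0.001, 0.002]
contact_force: [-0.6, -0.3, -2.1]
opening: 0.519
finger_force: 25.0
```

```bash
python3 -c "
from f import *
st()
p=POST[3][0]
print(togo((p[0]+.0021,p[1],.0376),down(np.radians(87.1))))
"
```

```text
21.15 pos [0.6005 0.1116 0.0714] x [-0.999  0.048 -0.004] y [ 0.048  0.999 -0.001] F [-0.6 -0.3 -2.1] op 0.519 24.986360454931855 q7 [-0.36  0.91  0.18  1.74 -0.29  0.51  1.53]
(array([ 0.0058, -0.0005,  0.1125]), array([-0.0004,  0.0013,  0.0008]))
```

send_rows:
  targets:
    - [[0.006,0,0.02],[0,0.001,0]]
    - [[0.006,0,0.04],[0,0.001,0]]
    - [[0.006,0,0.06],[0,0.001,0]]
    - [[0.006,0,0.08],[0,0.001,0]]
    - [[0.006,0,0.1],[0,0.001,0]]
    - [[0.006,0,0.112],[0,0.001,0]]
    - [[0.006,0,0.114],[0,0.001,0]]
    - [[0.006,0,0.114],[0,0.001,0]]

```text
clock: 22.15
tool_pos: [0.5983, 0.1116, 0.0376]
eef_rot: [0.024, 1.0, -0.001, 0.0]
contact_force: [-2.7, 1.1, 6.4]
opening: 0.515
finger_force: 25.0
```

```bash
python3 -c "
from f import *
st()
p=POST[3][0]
print(togo((p[0]+.0021,p[1],.0376),down(np.radians(87.1))))
"
```

```text
22.15 pos [0.5983 0.1116 0.0376] x [-0.999  0.048 -0.   ] y [ 0.048  0.999 -0.001] F [-2.7  1.1  6.4] op 0.515 25.00003128312528 q7 [-0.35  0.96  0.16  1.75 -0.3   0.45  1.54]
(array([-0.0019, -0.0005,  0.    ]), array([-0.0003,  0.0001,  0.0008]))
```

send_rows:
  targets:
    - [[0,0,0],[0,0,0]]
    - [[0,0,0],[0,0,0]]
    - [[0,0,-0.05],[0,0,0]]
    - [[0,0,-0.2],[0,0,0]]
    - [[0,0,-0.4],[0,0,0]]
    - [[0,0,-0.54],[0,0,0]]
    - [[0,-0.2,-0.54],[0,0,0.03]]
    - [[0.1,-0.4,-0.54],[0,0,0.08]]
    - [[0.2,-0.6,-0.54],[0,0,0.13]]
    - [[0.33,-0.8,-0.54],[0,0,0.18]]
    - [[0.33,-1,-0.54],[0,0,0.23]]
    - [[0.33,-1,-0.54],[0,0,0.28]]
  fingers: 0.66

```text
clock: 23.65
tool_pos: [0.4835, -0.1886, 0.2007]
eef_rot: [0.453, 0.891, -0.002, 0.002]
contact_force: [0.3, 1.2, -0.6]
opening: 0.66
finger_force: 0.0
```

```bash
python3 -c "
from col import *
st();collar()
for z in(.14,.0075): print(togo((.4295,-.312,z),down(np.radians(-17.5))))"
```

```text
23.65 pos [ 0.4835 -0.1886  0.2007] x [-0.589  0.808 -0.005] y [ 0.808  0.589 -0.001] F [ 0.3  1.2 -0.6] op 0.66 0.0 q7 [ 0.01  0.65  0.45  1.95 -0.45  0.64  1.37]
(array([-0.2269, -0.3886,  0.203 ]), array([0.0004, 0.0016, 0.2966]))
(array([-0.2248, -0.3881,  0.6447]), array([0.0004, 0.0016, 0.2966]))
```

```bash
sed -i '/^for nm/,$d' m.py; python3 m.py | grep ' 0.4'
```

send_rows:
  targets:
    - [[-0.1,-0.2,0.1],[0,0,0.055]]
    - [[-0.226,-0.388,0.2],[0,0,0.11]]
    - [[-0.226,-0.388,0.2],[0,0,0.165]]
    - [[-0.226,-0.388,0.2],[0,0,0.22]]
    - [[-0.226,-0.388,0.2],[0,0,0.275]]
    - [[-0.226,-0.388,0.2],[0,0,0.297]]
    - [[-0.226,-0.388,0.3],[0,0.0016,0.297]]
    - [[-0.226,-0.388,0.35],[0,0.0016,0.297]]
    - [[-0.226,-0.388,0.35],[0,0.0016,0.297]]

```text
clock: 24.88
tool_pos: [0.4327, -0.3061, 0.0936]
eef_rot: [0.801, 0.598, 0.001, -0.003]
contact_force: [-0.5, 0.4, -0.1]
opening: 0.661
finger_force: 0.0
```

```bash
python3 -c "
from col import *
st()
for z in(.14,.0075): print(togo((.4295,-.312,z),down(np.radians(-17.5))))"
```

```text
24.88 pos [ 0.4327 -0.3061  0.0936] x [0.284 0.959 0.005] y [ 0.959 -0.284 -0.003] F [-0.5  0.4 -0.1] op 0.661 0.0 q7 [ 0.25  0.87  0.49  1.98 -0.84  0.51  1.07]
(array([-0.0212, -0.0051, -0.1548]), array([-0.001 , -0.0015,  0.0057]))
(array([-0.0233, -0.0037,  0.2868]), array([-0.001 , -0.0015,  0.0057]))
```

```bash
python3 m.py | grep '[[ ]0.4'; python3 -c "
from col import *
st();collar()
print(togo((.4295,-.312,.0075),down(np.radians(-17.5))))
d=snap('wrist');c=proj(d,[(.4295,-.312,.028),(.4295,-.312,.0)]);print(c)"
```

```text
[ 93.1 259.6] 252 [0.4396 0.7009 0.028 ]
24.93 pos [ 0.4328 -0.3068  0.0943] x [0.284 0.959 0.004] y [ 0.959 -0.284 -0.002] F [-0.   0.5  0.5] op 0.66 0.0 q7 [ 0.25  0.87  0.49  1.98 -0.84  0.51  1.07]
outer rect c [ 457.7 -350.3] size [53.3 41.9] ang 48.8
outer rect c [ 560.3 -290.1] size [66.  77.5] ang 88.7
(array([-0.0194, -0.0062,  0.2906]), array([-0.0004, -0.001 ,  0.0053]))
[[321.80374951 266.49470457]
 [322.14052255 249.2182216 ]]
```

send_rows:
  targets:
    - [[0,0,-0.2],[0,0,0]]
    - [[-0.2,0.06,-0.36],[0,0,0]]
    - [[-0.375,0.118,-0.36],[0,0,0]]
    - [[-0.375,0.118,-0.36],[0,0,0]]
    - [[-0.375,0.118,-0.36],[0,0,0]]
    - [[-0.375,0.118,-0.36],[0,0,0]]

```text
clock: 25.78
tool_pos: [0.4348, -0.4235, 0.2013]
eef_rot: [0.801, 0.598, 0.001, -0.003]
contact_force: [0.2, 0.3, -1.0]
opening: 0.656
finger_force: 0.0
```

```bash
python3 -c "
from col import *
st();collar()
d=snap('wrist','w8')"
```

```text
25.77 pos [ 0.4348 -0.4235  0.2013] x [0.284 0.959 0.005] y [ 0.959 -0.284 -0.003] F [ 0.2  0.3 -1. ] op 0.656 0.0 q7 [ 0.34  0.81  0.68  1.68 -0.63  0.89  1.  ]
outer rect c [ 461.8 -353.9] size [52.8 45.6] ang 70.4
  bore c [ 462.1 -352.6] rect [ 462.5 -352. ] [23.7 29.4] 68.1 cenoff dir 76.9 1.3
  bore c [ 475.3 -347.3] rect [ 476.1 -349.3] [21.3 49.2] 19.6 cenoff dir 26.0 15.1
```

View pics/w8.png

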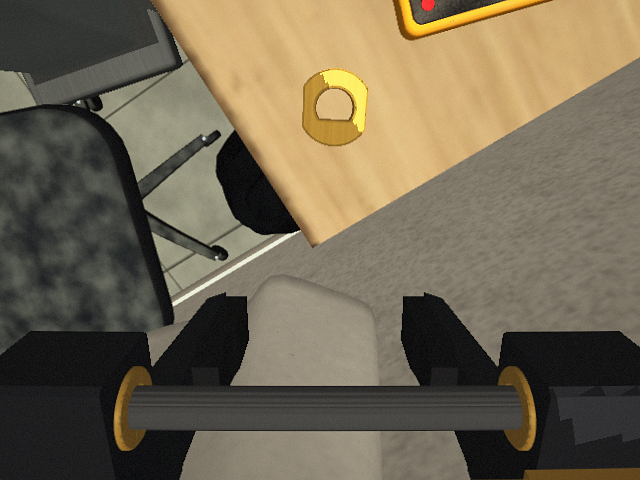

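Collar C has been knocked to (335,107) in this view. Its bore flat faces image-down (−tool x), with yaw about 250°, close to the bench corner.

```bash
python3 -c "
from f import *
for z in(.1,.0075): print(togo((.4618,-.3539,z),down(np.radians(-19.6))))"
```

```text
(array([0.2472, 0.0208, 0.3391]), array([-0.0009, -0.0015,  0.0172]))
(array([0.2457, 0.0216, 0.6475]), array([-0.0009, -0.0015,  0.0172]))
```

send_rows:
  targets:
    - [[0.247,0.021,0.15],[-0.001,-0.0015,0.017]]
    - [[0.247,0.021,0.3],[-0.001,-0.0015,0.017]]
    - [[0.247,0.021,0.3],[-0.001,-0.0015,0.017]]
    - [[0.247,0.021,0.3],[-0.001,-0.0015,0.017]]

```text
clock: 26.38
tool_pos: [0.4613, -0.3583, 0.1138]
eef_rot: [0.818, 0.575, -0.001, 0.003]
contact_force: [-0.2, -0.8, 1.0]
opening: 0.664
finger_force: 0.0
```

```bash
python3 -c "
from f import *
st()
for z in(.0075,): print(togo((.4618,-.3539,z),down(np.radians(-19.6))))"
```

```text
26.38 pos [ 0.4613 -0.3583  0.1138] x [ 0.338  0.941 -0.004] y [ 0.941 -0.338  0.003] F [-0.2 -0.8  1. ] op 0.664 0.0 q7 [ 0.26  0.9   0.59  1.82 -0.78  0.67  0.97]
(array([ 0.0159, -0.0046,  0.3541]), array([ 0.001 ,  0.0014, -0.0008]))
```

send_rows:
  targets:
    - [[0.015,-0.004,0.1],[0.001,0.0014,0]]
    - [[0.015,-0.004,0.2],[0.001,0.0014,0]]
    - [[0.015,-0.004,0.3],[0.001,0.0014,0]]
    - [[0.015,-0.004,0.354],[0.001,0.0014,0]]
    - [[0.015,-0.004,0.354],[0.001,0.0014,0]]
    - [[0.015,-0.004,0.354],[0.001,0.0014,0]]

```text
clock: 27.12
tool_pos: [0.4625, -0.353, 0.0073]
eef_rot: [0.818, 0.576, 0.001, -0.0]
contact_force: [0.1, -0.6, 0.9]
opening: 0.659
finger_force: 0.0
```

send_rows:
  targets:
    - [[0,0,0],[0,0,0]]
    - [[0,0,0],[0,0,0]]
    - [[0,0,0],[0,0,0]]
    - [[0,0,0],[0,0,0]]
  fingers: 0.3

```text
clock: 27.62
tool_pos: [0.4626, -0.3522, 0.0068]
eef_rot: [0.817, 0.576, 0.001, -0.001]
contact_force: [-0.1, 0.3, 6.3]
opening: 0.523
finger_force: 25.0
```

send_rows:
  targets:
    - [[0,0,-0.1],[0,0,0]]
    - [[0,0,-0.3],[0,0,0]]
    - [[0,0,-0.5],[0,0,0]]
    - [[0.2,0,-0.55],[0,0,-0.05]]
    - [[0.4,0.05,-0.55],[0,0,-0.1]]
    - [[0.6,0.05,-0.55],[0,0,-0.15]]
    - [[0.8,0.05,-0.55],[0,0,-0.2]]
    - [[0.98,0.05,-0.55],[0,0,-0.25]]
    - [[0.98,0.05,-0.55],[0,0,-0.3]]
    - [[0.98,0.05,-0.55],[0,0,-0.35]]
    - [[0.98,0.05,-0.55],[0,0,-0.4]]
    - [[0.98,0.05,-0.55],[0,0,-0.45]]

```text
clock: 29.12
tool_pos: [0.5747, -0.0803, 0.1714]
eef_rot: [0.245, 0.97, 0.001, -0.001]
contact_force: [-0.3, -0.3, -1.3]
opening: 0.515
finger_force: 25.0
```

```bash
python3 -c "
from f import *
st()
p=POST[1][0]
for z in(.11,): print(togo((p[0],p[1],z),down(np.radians(87.4))))"
```

```text
29.12 pos [ 0.5747 -0.0803  0.1714] x [-0.88   0.475  0.003] y [0.475 0.88  0.002] F [-0.3 -0.3 -1.3] op 0.515 24.99718701347092 q7 [-0.13  0.75  0.34  1.78 -0.37  0.68  1.49]
(array([0.5524, 0.3831, 0.2069]), array([ 0.0008, -0.0008, -0.1432]))
```

send_rows:
  targets:
    - [[0.2,0.13,0.05],[0,0,-0.05]]
    - [[0.4,0.26,0.1],[0,0,-0.1]]
    - [[0.552,0.383,0.2],[0.001,-0.001,-0.143]]
    - [[0.552,0.383,0.2],[0.001,-0.001,-0.143]]
    - [[0.552,0.383,0.2],[0.001,-0.001,-0.143]]
    - [[0.552,0.383,0.2],[0.001,-0.001,-0.143]]

```text
clock: 29.88
tool_pos: [0.4861, 0.0984, 0.1127]
eef_rot: [0.027, 1.0, -0.001, 0.002]
contact_force: [1.4, -0.3, -1.0]
opening: 0.517
finger_force: 25.0
```

```bash
python3 -c "
from f import *
from off import off
st()
d=snap('wrist','w9')
off('pics/w9.png',.021,(300,350))
p=POST[1][0]
for z in(.061,.031): print(togo((p[0],p[1],z),down(np.radians(87.4))))
"
```

```text
29.88 pos [0.4861 0.0984 0.1127] x [-0.999  0.053 -0.003] y [ 0.053  0.999 -0.002] F [ 1.4 -0.3 -1. ] op 0.517 24.999613035017774 q7 [-0.4   0.75  0.17  2.07 -0.35  0.35  1.57]
pics/w9.png [[280.5, -1.3], [278.5, -1.0], [319.5, -15.7], [277.5, -1.2], [276.5, -1.0], [327.5, -19.0], [327.5, -19.0], [327.5, -18.8], [327.5, -18.5], [327.5, -18.1]] median off mm -16.93
(array([0.0105, 0.0052, 0.1725]), array([-0.0005,  0.0011, -0.0028]))
(array([0.0108, 0.0054, 0.2725]), array([-0.0005,  0.0011, -0.0028]))
```

View pics/w9.png

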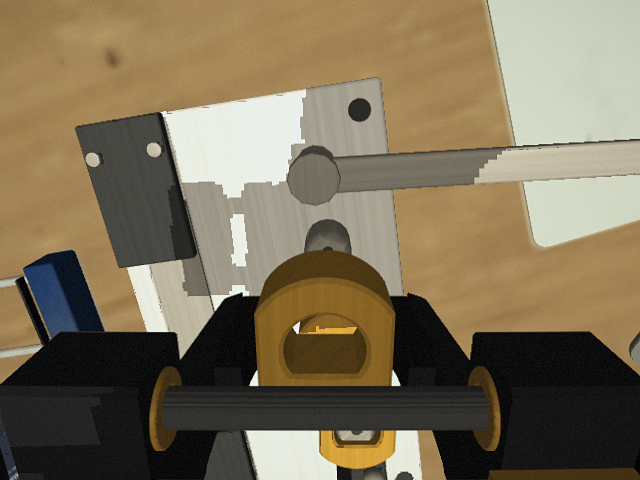

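Collar C is held over post 1 at (325,330). I can't tell the bore-flat side from the picture, so I'll check its lower rim numerically against w5 and w7.

```bash
python3 -c "
from h import *
for f in('w5','w7','w9'):
    v=cv2.cvtColor(cv2.imread('pics/%s.png'%f),cv2.COLOR_BGR2HSV)[:,:,2].astype(float)
    lo=[];hi=[]
    for c in range(285,372,5):
        g=np.diff(cv2.GaussianBlur(v[:,c-1:c+2].mean(1).reshape(-1,1),(1,3),0)[:,0])
        lo.append(int(338+np.argmax(g[338:384]))); hi.append(int(283+np.argmin(g[283:336])))
    print(f,'lo',lo);print('   hi',hi)
"
```

```text
w5 lo [361, 367, 373, 377, 380, 382, 383, 383, 383, 383, 383, 381, 379, 376, 372, 366, 356, 361]
   hi [335, 326, 329, 334, 325, 325, 325, 326, 327, 326, 325, 325, 325, 333, 328, 326, 331, 307]
w7 lo [341, 349, 353, 353, 353, 353, 353, 353, 353, 353, 353, 353, 353, 353, 353, 347, 338, 338]
   hi [324, 313, 312, 317, 317, 317, 317, 295, 295, 295, 296, 298, 300, 303, 304, 315, 317, 290]
w9 lo [364, 370, 373, 373, 373, 373, 373, 373, 373, 373, 373, 373, 373, 373, 373, 368, 360, 363]
   hi [335, 330, 330, 333, 333, 333, 333, 333, 333, 333, 333, 333, 333, 333, 329, 330, 331, 286]
```

The straight lower rim confirms the bore flat faces −tool x, as needed. The collar offset is −1.1 mm along tool x.

send_rows:
  targets:
    - [[0.014,0.005,0.06],[0,0.001,-0.003]]
    - [[0.014,0.005,0.12],[0,0.001,-0.003]]
    - [[0.014,0.005,0.16],[0,0.001,-0.003]]
    - [[0.014,0.005,0.16],[0,0.001,-0.003]]
    - [[0.014,0.005,0.16],[0,0.001,-0.003]]

```text
clock: 30.6
tool_pos: [0.4815, 0.1014, 0.0647]
eef_rot: [0.021, 1.0, -0.0, -0.0]
contact_force: [0.0, -0.6, -0.2]
opening: 0.517
finger_force: 25.0
```

```bash
python3 -c "
from f import *
st()
p=POST[1][0]
for z in(.061,.031): print(togo((p[0]-.0011,p[1],z),down(np.radians(87.4))))
"
```

```text
30.6 pos [0.4815 0.1014 0.0647] x [-0.999  0.042  0.001] y [ 0.042  0.999 -0.001] F [ 0.  -0.6 -0.2] op 0.517 24.999800893917836 q7 [-0.37  0.84  0.11  2.1  -0.37  0.23  1.59]
(array([-0.0028, -0.0052,  0.0122]), array([-0.0002, -0.0002,  0.001 ]))
(array([-0.0028, -0.0051,  0.1122]), array([-0.0002, -0.0002,  0.001 ]))
```

send_rows:
  targets:
    - [[-0.003,-0.005,0.01],[0,0,0.001]]
    - [[-0.003,-0.005,0.03],[0,0,0.001]]
    - [[-0.003,-0.005,0.05],[0,0,0.001]]
    - [[-0.003,-0.005,0.07],[0,0,0.001]]
    - [[-0.003,-0.005,0.09],[0,0,0.001]]
    - [[-0.003,-0.005,0.108],[0,0,0.001]]
    - [[-0.003,-0.005,0.113],[0,0,0.001]]
    - [[-0.003,-0.005,0.113],[0,0,0.001]]

```text
clock: 31.6
tool_pos: [0.4817, 0.1001, 0.0307]
eef_rot: [0.022, 1.0, -0.0, -0.001]
contact_force: [-0.8, -0.0, 5.2]
opening: 0.517
finger_force: 25.0
```

```bash
python3 -c "
from f import *
st()
p=POST[1][0]
for z in(.031,): print(togo((p[0]-.0011,p[1],z),down(np.radians(87.4))))
"
```

```text
31.6 pos [0.4817 0.1001 0.0307] x [-0.999  0.045  0.002] y [ 0.045  0.999 -0.   ] F [-0.8 -0.   5.2] op 0.517 24.999981270980243 q7 [-0.34  0.9   0.07  2.1  -0.38  0.15  1.6 ]
(array([-0.0021, -0.0009, -0.0009]), array([-0.0002, -0.0005,  0.0001]))
```

send_rows:
  targets:
    - [[0,0,0],[0,0,0]]
    - [[0,0,0],[0,0,0]]
    - [[0,0,-0.05],[0,0,0]]
    - [[0,0,-0.2],[0,0,0]]
    - [[0,0,-0.4],[0,0,0]]
    - [[0,0,-0.6],[0,0,0]]
    - [[-0.1,0.2,-0.7],[0,0,0]]
    - [[-0.2,0.4,-0.7],[0,0,0]]
    - [[-0.25,0.6,-0.7],[0,0,0]]
    - [[-0.25,0.8,-0.7],[0,0,-0.01]]
    - [[-0.25,0.95,-0.7],[0,0,-0.01]]
    - [[-0.25,0.95,-0.7],[0,0,-0.01]]
  fingers: 0.66

```text
clock: 33.1
tool_pos: [0.5672, 0.3884, 0.2398]
eef_rot: [0.002, 1.0, 0.002, -0.002]
contact_force: [0.2, 0.4, 0.1]
opening: 0.66
finger_force: 0.0
```

```bash
python3 -c "
from f import *
import pickle
st()
d=snap('wrist','w10');pickle.dump(d,open('w10.pkl','wb'))
g=cv2.medianBlur(cv2.cvtColor(d['img'],cv2.COLOR_BGR2GRAY),3)
c0=proj(d,[(.496,.397,.089),(.496,.397,.03)]);print(c0)
f=d['fx']/(d['cam_to_world'][2,3]-.089);print('r handle',f*.009,'r flange',d['fx']/(d['cam_to_world'][2,3]-.035)*.013)
x,y=c0[0].astype(int); x0,y0=max(x-70,0),max(y-70,0)
c=cv2.HoughCircles(g[y0:y+70,x0:x+70],cv2.HOUGH_GRADIENT_ALT,1,3,param1=80,param2=.6,minRadius=7,maxRadius=26)
if c is not None:
    for q in c[0]: uv=q[:2]+[x0,y0]; print(uv,q[2],plane(d,uv,.089)[0].round(4),plane(d,uv,.035)[0].round(4))
"
```

```text
33.1 pos [0.5672 0.3884 0.2398] x [-1.     0.005  0.003] y [0.005 1.    0.003] F [0.2 0.4 0.1] op 0.66 0.0 q7 [-0.84  0.8   0.35  1.37 -0.3   1.02  1.14]
[[336.17105668 112.9669557 ]
 [334.02521337 111.16369989]]
r handle 13.077141720240938 r flange 15.987124083284016
[334. 117.] 15.849857 [0.4986 0.3956 0.089 ] [0.5003 0.3969 0.035 ]
```

send_rows:
  targets:
    - [[0.1,0.03,0.1],[0,0,0]]
    - [[0.225,0.03,0.3],[0,0,0]]
    - [[0.225,0.03,0.4],[0,0,0]]
    - [[0.225,0.03,0.4],[0,0,0]]
    - [[0.225,0.03,0.4],[0,0,0]]
    - [[0.225,0.03,0.4],[0,0,0]]
  fingers: 0.5

```text
clock: 33.9
tool_pos: [0.5043, 0.3914, 0.1223]
eef_rot: [0.007, 1.0, 0.001, 0.001]
contact_force: [0.1, -0.0, -0.0]
opening: 0.496
finger_force: 0.0
```

```bash
python3 -c "
from f import *
st()
print(togo((.5003,.3969,.045),down(np.radians(90))))
"
```

```text
33.9 pos [0.5043 0.3914 0.1223] x [-1.     0.015 -0.002] y [0.015 1.    0.001] F [ 0.1 -0.  -0. ] op 0.496 0.0 q7 [-0.89  0.87  0.3   1.64 -0.36  0.69  1.15]
(array([0.0142, 0.0177, 0.2577]), array([ 0.0004,  0.0006, -0.0047]))
```

send_rows:
  targets:
    - [[0.014,0.018,0.03],[0,0,-0.005]]
    - [[0.014,0.018,0.1],[0,0,-0.005]]
    - [[0.014,0.018,0.2],[0,0,-0.005]]
    - [[0.014,0.018,0.257],[0,0,-0.005]]
    - [[0.014,0.018,0.257],[0,0,-0.005]]
    - [[0.014,0.018,0.257],[0,0,-0.005]]

```text
clock: 34.65
tool_pos: [0.4987, 0.3972, 0.0438]
eef_rot: [-0.001, 1.0, 0.0, -0.0]
contact_force: [1.3, 0.3, 0.0]
opening: 0.497
finger_force: 0.0
```

```bash
python3 -c "
from f import *
st()
print(togo((.5003,.3969,.045),down(np.radians(90))))
"
```

```text
34.65 pos [0.4987 0.3972 0.0438] x [-1.    -0.002  0.   ] y [-0.002  1.     0.   ] F [1.3 0.3 0. ] op 0.497 0.0 q7 [-0.87  0.98  0.24  1.66 -0.39  0.55  1.18]
(array([-0.0054, -0.0011, -0.0039]), array([ 0.0001, -0.0001,  0.0007]))
```

send_rows:
  targets:
    - [[0,0,0],[0,0,0]]
    - [[0,0,0],[0,0,0]]
    - [[0,0,0],[0,0,0]]
    - [[0,0,0],[0,0,0]]
    - [[0,0,0],[0,0,0]]
  fingers: 0.1
  newtons: 30

```text
clock: 35.28
tool_pos: [0.4982, 0.397, 0.0434]
eef_rot: [-0.001, 1.0, -0.0, -0.001]
contact_force: [0.6, -0.2, 4.0]
opening: 0.191
finger_force: 30.0
```

send_rows:
  targets:
    - [[0,0,-0.1],[0,0,0]]
    - [[0,0,-0.25],[0,0,0]]
    - [[0,0,-0.35],[0,0,0]]
    - [[-0.05,-0.15,-0.35],[0,0,0]]
    - [[-0.1,-0.3,-0.35],[0,0,0]]
    - [[-0.15,-0.5,-0.35],[0,0,0]]
    - [[-0.2,-0.7,-0.35],[0,0,0]]
    - [[-0.2,-0.9,-0.35],[0,0,0]]
    - [[-0.2,-1,-0.35],[0,0,0]]
    - [[-0.2,-1,-0.35],[0,0,0]]

```text
clock: 36.52
tool_pos: [0.5587, 0.0933, 0.148]
eef_rot: [0.002, 1.0, -0.001, -0.001]
contact_force: [0.2, 0.9, -0.6]
opening: 0.197
finger_force: 30.0
```

```bash
python3 -c "
from f import *
st()
h=C(.0097,-.055,0);print(h)
for z in (.15,.065): print(togo((h[0]-.0018,h[1],z),down(np.radians(90))))
"
```

```text
36.52 pos [0.5587 0.0933 0.148 ] x [-1.     0.004  0.002] y [ 0.004  1.    -0.003] F [ 0.2  0.9 -0.6] op 0.197 29.999960102140903 q7 [-0.38  0.75  0.23  1.84 -0.28  0.58  1.59]
[0.55893873 0.01708687 0.        ]
(array([ 0.0043, -0.2541, -0.006 ]), array([-0.0008, -0.0007, -0.0012]))
(array([ 0.0037, -0.2534,  0.2773]), array([-0.0008, -0.0007, -0.0012]))
```

send_rows:
  targets:
    - [[0.004,-0.15,0],[0,0,-0.001]]
    - [[0.004,-0.254,0],[-0.001,-0.001,-0.001]]
    - [[0.004,-0.254,0.1],[-0.001,-0.001,-0.001]]
    - [[0.004,-0.254,0.2],[-0.001,-0.001,-0.001]]
    - [[0.004,-0.254,0.26],[-0.001,-0.001,-0.001]]
    - [[0.004,-0.254,0.26],[-0.001,-0.001,-0.001]]
    - [[0.004,-0.254,0.26],[-0.001,-0.001,-0.001]]

```text
clock: 37.4
tool_pos: [0.5584, 0.0213, 0.0708]
eef_rot: [-0.003, 1.0, 0.001, 0.001]
contact_force: [0.4, 0.2, -0.8]
opening: 0.194
finger_force: 30.0
```

```bash
python3 -c "
from f import *
st();d=snap('wrist','w11')
h=C(.0097,-.055,0);print(proj(d,[(h[0],h[1],.024)]))
print(togo((h[0]-.0018,h[1],.0375),down(np.radians(90))))
"
```

```text
37.4 pos [0.5584 0.0213 0.0708] x [-1.    -0.006 -0.003] y [-0.006  1.     0.003] F [ 0.4  0.2 -0.8] op 0.194 29.99998119659722 q7 [-0.2   0.86  0.14  1.9  -0.29  0.39  1.74]
[[315.18448402 272.48462585]]
(array([ 0.005 , -0.0137,  0.1118]), array([0.0008, 0.0011, 0.0018]))
```

View pics/w11.png

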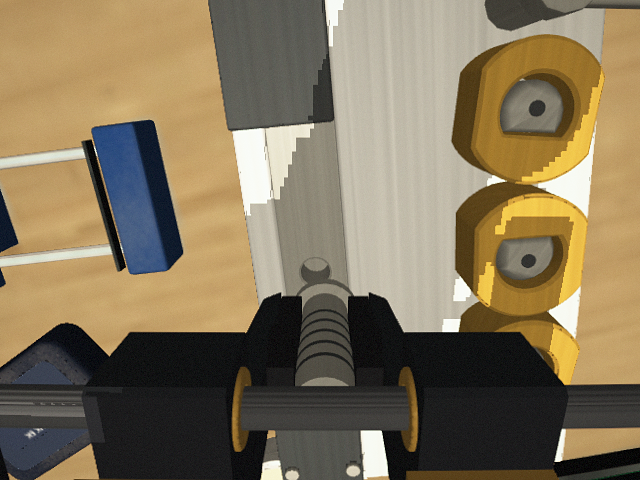

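The picture shows the pin in the grip at (325,330), the strip hole at (315,270) where predicted, and the collars seated on their posts at the right. A −4 mm correction in y is needed before going down.

send_rows:
  targets:
    - [[0.005,-0.014,0.02],[0.001,0.001,0.002]]
    - [[0.005,-0.014,0.03],[0.001,0.001,0.002]]
    - [[0.005,-0.014,0.04],[0.001,0.001,0.002]]
    - [[0.005,-0.014,0.05],[0.001,0.001,0.002]]
    - [[0.005,-0.014,0.06],[0.001,0.001,0.002]]
    - [[0.005,-0.014,0.07],[0.001,0.001,0.002]]
    - [[0.005,-0.014,0.07],[0.001,0.001,0.002]]

```text
clock: 38.33
tool_pos: [0.5561, 0.0167, 0.0488]
eef_rot: [0.0, 1.0, -0.0, -0.001]
contact_force: [-0.5, -0.2, -1.0]
opening: 0.197
finger_force: 30.0
```

```bash
python3 -c "
from f import *
st()
h=C(.0097,-.055,0)
print(togo((h[0]-.0018,h[1],.0375),down(np.radians(90))))
"
```

```text
38.33 pos [0.5561 0.0167 0.0488] x [-1.     0.001  0.002] y [ 0.001  1.    -0.001] F [-0.5 -0.2 -1. ] op 0.197 30.000033415853977 q7 [-0.19  0.9   0.13  1.91 -0.3   0.35  1.74]
(array([-0.0035,  0.0015,  0.0378]), array([-0.0002, -0.0007, -0.0003]))
```

Already below the strip face with no force, so the pin is in the hole. I'll keep lowering until the flange seats.

send_rows:
  targets:
    - [[-0.003,0.001,0.01],[0,0,0]]
    - [[-0.003,0.001,0.02],[0,0,0]]
    - [[-0.003,0.001,0.03],[0,0,0]]
    - [[-0.003,0.001,0.038],[0,0,0]]
    - [[-0.003,0.001,0.04],[0,0,0]]
    - [[-0.003,0.001,0.04],[0,0,0]]

```text
clock: 39.08
tool_pos: [0.5571, 0.0169, 0.0374]
eef_rot: [0.0, 1.0, -0.0, -0.001]
contact_force: [-0.4, -0.1, 3.3]
opening: 0.195
finger_force: 30.0
```

Force and height (0.0374 m) show the flange on the strip. Releasing and going to the knob.

send_rows:
  targets:
    - [[0,0,0],[0,0,0]]
    - [[0,0,0],[0,0,0]]
    - [[0,0,-0.05],[0,0,0]]
    - [[0,0,-0.2],[0,0,0]]
    - [[0,0,-0.35],[0,0,0]]
    - [[0,0,-0.38],[0,0,0]]
  fingers: 0.4

```text
clock: 39.83
tool_pos: [0.5592, 0.0169, 0.1547]
eef_rot: [0.001, 1.0, -0.0, 0.002]
contact_force: [-0.3, 0.1, -1.0]
opening: 0.403
finger_force: 0.0
```

send_rows:
  targets:
    - [[0.1,0.15,0],[0,0,0.05]]
    - [[0.2,0.3,0],[0,0,0.1]]
    - [[0.3,0.45,0],[0,0,0.15]]
    - [[0.375,0.6,0],[0,0,0.2]]
    - [[0.375,0.75,0],[0,0,0.25]]
    - [[0.375,0.925,0],[0,0,0.3]]
    - [[0.375,0.925,0],[0,0,0.35]]
    - [[0.375,0.925,0],[0,0,0.4]]
    - [[0.375,0.925,0],[0,0,0.45]]
    - [[0.375,0.925,0],[0,0,0.5]]
    - [[0.375,0.925,0],[0,0,0.51]]
    - [[0.375,0.925,0],[0,0,0.51]]
  fingers: 0.55

```text
clock: 41.32
tool_pos: [0.4448, 0.2946, 0.1509]
eef_rot: [0.718, 0.696, -0.001, -0.0]
contact_force: [0.2, -0.1, 0.1]
opening: 0.548
finger_force: 0.0
```

```bash
python3 -c "
from f import *
st()
p=(.4446,.2943); v=np.array([*p,0])-H; print('r',np.hypot(*v[:2]),'th',np.arctan2(v[1],v[0])-yaw)
print(togo((*p,.075),krot(1.44)))
d=snap('top');h=cv2.cvtColor(d['img'],cv2.COLOR_BGR2HSV)
d=snap('wrist');h=C(.0097,-.055,0);u=proj(d,[(h[0],h[1],.083)]);print('pin px',u)
"
```

```text
41.33 pos [0.4448 0.2946 0.1509] x [ 0.03   1.    -0.001] y [ 1.    -0.03  -0.002] F [ 0.2 -0.1  0.1] op 0.548 0.0 q7 [-1.08  0.84  0.74  1.95 -0.87  0.71  0.17]
r 0.19847792710242512 th 1.4476327568295635
(array([-7.000e-04, -1.000e-04,  2.531e-01]), array([-0.0007,  0.0003, -0.0007]))
pin px [[491.27830748 604.88649603]]
```

send_rows:
  targets:
    - [[0,0,0.1],[0,0,0]]
    - [[0,0,0.2],[0,0,0]]
    - [[0,0,0.25],[0,0,0]]
    - [[0,0,0.25],[0,0,0]]
    - [[0,0,0.25],[0,0,0]]

```text
clock: 42.05
tool_pos: [0.4455, 0.2945, 0.0768]
eef_rot: [0.718, 0.696, -0.0, -0.0]
contact_force: [0.7, -0.3, 0.4]
opening: 0.55
finger_force: 0.0
```

send_rows:
  targets:
    - [[0,0,0],[0,0,0]]
    - [[0,0,0],[0,0,0]]
    - [[0,0,0],[0,0,0]]
    - [[0,0,0],[0,0,0]]
  fingers: 0.1
  newtons: 8

```text
clock: 42.55
tool_pos: [0.4447, 0.2948, 0.0762]
eef_rot: [0.718, 0.696, -0.001, -0.001]
contact_force: [-0.5, 0.8, 1.3]
opening: 0.176
finger_force: 8.0
```

```bash
python3 -c "
from f import *
st()
for t in np.arange(1.33,.2,-.11):
    a=togo(knob(t,.075),krot(t)); print(round(t,2),a[0].round(3).tolist(),a[1].round(3).tolist())"
```

```text
42.55 pos [0.4447 0.2948 0.0762] x [ 0.032  0.999 -0.   ] y [ 0.999 -0.032 -0.002] F [-0.5  0.8  1.3] op 0.176 7.999441693536937 q7 [-0.98  0.92  0.55  1.98 -0.96  0.53  0.24]
1.33 [-0.0, 0.078, 0.004] [-0.001, 0.0, 0.034]
1.22 [-0.012, 0.15, 0.004] [-0.001, 0.0, 0.069]
1.11 [-0.032, 0.221, 0.004] [-0.001, 0.0, 0.104]
1.0 [-0.059, 0.289, 0.004] [-0.001, 0.0, 0.139]
0.89 [-0.094, 0.354, 0.003] [-0.001, 0.0, 0.174]
0.78 [-0.135, 0.414, 0.003] [-0.001, 0.0, 0.209]
0.67 [-0.183, 0.47, 0.003] [-0.0, 0.0, 0.244]
0.56 [-0.236, 0.519, 0.003] [-0.0, 0.0, 0.279]
0.45 [-0.295, 0.563, 0.003] [-0.0, 0.0, 0.314]
0.34 [-0.358, 0.6, 0.003] [-0.0, 0.0, 0.349]
0.23 [-0.426, 0.63, 0.003] [-0.0, 0.0, 0.384]
```

send_rows:
  targets:
    - [[0,0.078,0],[0,0,0.034]]
    - [[-0.012,0.15,0],[0,0,0.069]]
    - [[-0.032,0.221,0],[0,0,0.104]]
    - [[-0.059,0.289,0],[0,0,0.139]]
    - [[-0.094,0.354,0],[0,0,0.174]]
    - [[-0.135,0.414,0],[0,0,0.209]]
    - [[-0.183,0.47,0],[0,0,0.244]]
    - [[-0.236,0.519,0],[0,0,0.279]]
    - [[-0.295,0.563,0],[0,0,0.314]]
    - [[-0.358,0.6,0],[0,0,0.349]]
    - [[-0.426,0.63,0],[0,0,0.384]]
    - [[-0.426,0.63,0],[0,0,0.384]]

```text
clock: 44.05
tool_pos: [0.6304, 0.1583, 0.0761]
eef_rot: [0.986, 0.164, -0.0, 0.001]
contact_force: [-0.7, -0.4, 4.2]
opening: 0.18
finger_force: 8.0
```

```bash
python3 -c "
from f import *
st()
v=np.array(get_state()['tool_pos'])-H; print('r',np.hypot(*v[:2]),'th',np.arctan2(v[1],v[0])-yaw)
for t in (.15,.08,0,-.05):
    a=togo(knob(t,.075),krot(t)); print(round(t,2),a[0].round(3).tolist(),a[1].round(3).tolist())"
```

```text
44.05 pos [0.6304 0.1583 0.0761] x [ 0.946  0.324 -0.001] y [ 0.324 -0.946  0.002] F [-0.7 -0.4  4.2] op 0.18 8.001243215985596 q7 [-0.7   1.09  0.8   1.62 -0.98  0.87 -0.74]
r 0.1998888571733325 th 0.2151706502709853
0.15 [-0.002, 0.043, 0.004] [0.001, 0.0, 0.025]
0.08 [-0.007, 0.09, 0.004] [0.001, 0.0, 0.047]
0 [-0.017, 0.142, 0.004] [0.001, 0.0, 0.072]
-0.05 [-0.025, 0.174, 0.004] [0.001, 0.0, 0.088]
```

send_rows:
  targets:
    - [[-0.002,0.043,0],[0,0,0.025]]
    - [[-0.005,0.07,0],[0,0,0.036]]
    - [[-0.007,0.09,0],[0,0,0.047]]
    - [[-0.01,0.107,0],[0,0,0.055]]
    - [[-0.013,0.125,0],[0,0,0.064]]
    - [[-0.017,0.142,0],[0,0,0.072]]
    - [[-0.017,0.147,0],[0,0,0.072]]
    - [[-0.017,0.147,0],[0,0,0.072]]
  newtons: 20

```text
clock: 45.05
tool_pos: [0.6392, 0.1182, 0.0762]
eef_rot: [0.999, 0.053, -0.001, -0.0]
contact_force: [-0.4, 0.6, 5.9]
opening: 0.168
finger_force: 20.0
```

```bash
python3 -c "
from f import *
st()
v=np.array(get_state()['tool_pos'])-H; print('r',np.hypot(*v[:2]),'th',np.arctan2(v[1],v[0])-yaw)"
```

```text
45.05 pos [0.6392 0.1182 0.0762] x [ 0.994  0.106 -0.002] y [ 0.106 -0.994 -0.001] F [-0.4  0.6  5.9] op 0.168 19.99967965297401 q7 [-0.64  1.09  0.8   1.62 -0.98  0.88 -0.89]
r 0.19992425982543938 th 0.00938665334828541
```

send_rows:
  targets:
    - [[0,0.008,0],[0,0,0]]
    - [[0,0.016,0],[0,0,0]]
    - [[0,0.016,0],[0,0,0]]

```text
clock: 45.42
tool_pos: [0.6396, 0.1149, 0.0762]
eef_rot: [0.999, 0.053, -0.001, -0.002]
contact_force: [-1.8, 3.1, 7.7]
opening: 0.172
finger_force: 20.0
```

```bash
python3 -c "
from f import *
st()
v=np.array(get_state()['tool_pos'])-H; print('r',np.hypot(*v[:2]),'th',np.arctan2(v[1],v[0])-yaw)"
```

```text
45.42 pos [0.6396 0.1149 0.0762] x [ 0.994  0.106 -0.002] y [ 0.106 -0.994 -0.004] F [-1.8  3.1  7.7] op 0.172 20.003775442019105 q7 [-0.63  1.09  0.8   1.62 -0.98  0.88 -0.89]
r 0.19994849150311964 th -0.007137797216819924
```

send_rows:
  targets:
    - [[0,0.015,0],[0,0,0]]
    - [[0,0.03,0],[0,0,0]]
    - [[0,0.03,0],[0,0,0]]
    - [[0,0.03,0],[0,0,0]]

```text
clock: 45.92
tool_pos: [0.6397, 0.1147, 0.0759]
eef_rot: [0.998, 0.056, -0.002, -0.008]
contact_force: [-3.9, 17.5, 11.5]
opening: 0.17
finger_force: 20.0
```

```bash
python3 -c "
from f import *
st()
v=np.array(get_state()['tool_pos'])-H; print('r',np.hypot(*v[:2]),'th',np.arctan2(v[1],v[0])-yaw)"
```

```text
45.92 pos [0.6397 0.1147 0.0759] x [ 0.994  0.112 -0.003] y [ 0.112 -0.994 -0.017] F [-3.9 17.5 11.5] op 0.17 19.98944686842151 q7 [-0.62  1.09  0.79  1.62 -0.99  0.88 -0.87]
r 0.20006974989069545 th -0.008315241450224331
```

Hard stop: 17.5 N with no further travel, so the detent is passed. Relaxing, releasing and lifting away.

send_rows:
  targets:
    - [[0,-0.03,0],[0,0,0]]
    - [[0,-0.032,0],[0,0,0]]

```text
clock: 46.18
tool_pos: [0.6397, 0.1151, 0.0761]
eef_rot: [0.999, 0.054, -0.001, -0.001]
contact_force: [-0.6, 3.1, 5.8]
opening: 0.172
finger_force: 20.0
```

send_rows:
  targets:
    - [[0,0,0],[0,0,0]]
    - [[0,0,0],[0,0,0]]
    - [[0,0,0],[0,0,0]]
    - [[0,0,-0.05],[0,0,0]]
    - [[0,0,-0.2],[0,0,0]]
    - [[0,0,-0.4],[0,0,0]]
    - [[-0.1,0,-0.5],[0,0,0]]
    - [[-0.1,0,-0.5],[0,0,0]]
    - [[-0.1,0,-0.5],[0,0,0]]
  fingers: 0.45

```text
clock: 47.3
tool_pos: [0.6102, 0.1106, 0.2257]
eef_rot: [0.999, 0.053, -0.001, -0.0]
contact_force: [-0.7, 0.2, 0.6]
opening: 0.45
finger_force: 0.0
```

```bash
python3 -c "
from col import *
st(); collar()
d=snap('wrist');g=cv2.cvtColor(d['img'],cv2.COLOR_BGR2GRAY)
for n,p in (('knob0',knob(0,.103)),('pin',C(.0097,-.055,.083))): 
    u=proj(d,[p])[0]; print(n,u)
    x,y=u.astype(int)
    if 40<x<600 and 40<y<440:
        c=cv2.HoughCircles(g[y-40:y+40,x-40:x+40],cv2.HOUGH_GRADIENT_ALT,1,3,param1=60,param2=.5,minRadius=7,maxRadius=30)
        if c is not None:
            for q in c[0]: w=plane(d,q[:2]+[x-40,y-40],p[2])[0]; r=w-O; print(q[2],w.round(4),(r@ex).round(4),(r@ey).round(4))
"
```

```text
47.3 pos [0.6102 0.1106 0.2257] x [ 0.994  0.106 -0.002] y [ 0.106 -0.994 -0.   ] F [-0.7  0.2  0.6] op 0.45 0.0 q7 [-0.71  0.89  0.95  1.62 -0.81  1.07 -0.99]
knob0 [320.5238146  179.84446459]
19.003254 [0.6422 0.1138 0.103 ] 0.1024 0.0327
17.57734 [0.6478 0.1201 0.103 ] 0.1086 0.0383
24.196085 [0.647  0.1156 0.103 ] 0.1074 0.034
21.44426 [0.621  0.1186 0.103 ] 0.0819 0.0396
20.647284 [0.6515 0.1148 0.103 ] 0.1117 0.0328
12.436916 [0.647  0.1156 0.103 ] 0.1074 0.034
15.987728 [0.6233 0.122  0.103 ] 0.0845 0.0428
15.506276 [0.6515 0.1086 0.103 ] 0.1112 0.0266
13.6535 [0.654  0.1083 0.103 ] 0.1136 0.026
9.870159 [0.6268 0.1256 0.103 ] 0.0884 0.046
pin [443.67420313 297.54205934]
17.162737 [0.5646 0.0209 0.083 ] 0.0158 -0.0518
17.032251 [0.5643 0.0239 0.083 ] 0.0158 -0.0488
26.244638 [0.5697 0.0263 0.083 ] 0.0213 -0.0469
17.458344 [0.577  0.0314 0.083 ] 0.0291 -0.0426
14.93996 [0.5746 0.0021 0.083 ] 0.0237 -0.0715
17.308712 [ 0.5452 -0.0057  0.083 ] -0.0063 -0.0762
11.899192 [0.5697 0.0263 0.083 ] 0.0213 -0.0469
12.473418 [ 5.764e-01 -4.000e-04  8.300e-02] 0.0253 -0.0742
13.073175 [0.5735 0.0278 0.083 ] 0.0252 -0.0458
12.436193 [0.5578 0.0166 0.083 ] 0.0085 -0.0553
```

The knob reads y = +34 mm in the carrier frame, against 35 mm when shut. The pin stands upright over the hole at (8.5, −55) mm. Handing in.

```bash
python3 -c "
from plant import *
print(finish_job())"
```

```text
the job is handed in; nothing more can be done
None
```

I handed the job in at about 47 s with all three collars down on their posts, the pin seated in the strip hole and the keeper shut against its stop. Seating was checked by height, contact force and camera rather than confirmed by the judge, which returned no verdict.

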